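# Drive the lock's spring pin home with the mallet

## Robot

A 7-joint arm with a two-finger parallel gripper is mounted at the origin on a cart in front of the work surface, level with it; the furniture and walls round the work are solid. World frame = base frame: x ahead of the robot, y to its left, z up, the work surface at z = 0. Lengths are in m, angles in rad, forces in N, time in s.
With the tool pointing down it reaches from about 0.4 to 0.85 m from the base axis. Payload 10.4 kg.
Tool frame: the origin (TCP) lies between the finger pads; the fingertips stand tcp_to_tips ahead of it and the grasp point (between the pads) lies 8 mm behind it (tcp_to_tips is the distance from the TCP to the fingertips, in m); z points along the fingers, y is the line along which they close (so a half turn about z gives the same grasp; the last joint's range is limited). The gripper opens to 85 mm and grips with 20 to 120 N. Pads are 22 mm wide; open, the fingers measure 114 mm over their backs; the gripper's body (76 mm by 85 mm) begins 54 mm behind the grasp point. The pads swing forward as they close: fully open they stand 13 mm farther back than shut.
Start: joints at [1.159, 0.332, -0.065, 1.46, 0.022, 1.35, -0.088], TCP at [0.237, -0.578, 0.217] pointing down, gripper open.
Joint ranges: [-2.6, 2.6], [-0.5, 2.12], [-1.47, 1.34], [0.16, 2.42], [-1.27, 4.41], [0.06, 2.06], [-2.6, 2.6]. Speed limits (rad/s): [2.22, 2.22, 2.79, 2.79, 3.14, 3.14, 3.14].

## Interface

Orientations are given as a unit quaternion [x, y, z, w].
In Python, from workcell import * gives the robot as it stands.
- The arm moves only by the tool apply_moves, never from a script. Its argument "rows" is a list of rows, each an object of numbers: "x", "y", "z": the shift along the tool's x, y, z in mm; "ax", "ay", "az": the turn, a rotation vector about the tool's x, y, z in degrees; "gripper": the closure, from 0 (fully open) to 1 (shut). A call has 1 to 5 rows; each row shifts and turns the commanded pose from where the row before left it, along the tool's axes as they then stand; what a row does not reach is not made up. A row lasts 1/12 s, in which the tool goes at most 41.7 mm and 7.16 degrees, less where a joint would pass 70% of its speed; a pose out of reach is approached as far as the arm can. A call with a gripper value outside its range is refused whole. The fingers move at their own pace and stop on an object; "newtons" is the grip in N (left out, the last holds). Time passes only in rows, so rows that do not move let the fingers close. It gives the time, the measured TCP pose, the force, the opening and the grip force at its end, in the units of the state.
- get_obs(): the state, without advancing time (a new reading comes with each control period).
- camera(name): name is "scene" or "top"; returns a dict with "color" (384x512x3 uint8, red, green, blue), "fov_y" (degrees; the focal length in pixels is half the picture's height over the tangent of half this angle, whatever the lens; pixels are square), "cx", "cy" (the principal point, pixels), "k1" (the pictures are not rectified: a ray, as slopes to the right and down, at radius r is drawn at 1 + k1 r^2 times it, then the intrinsics apply), "rvec" (rotation vector, rad) and "tvec" (3), from world to camera coordinates, as OpenCV has them. Camera axes: x right, y down, z forward; pixel columns grow to the right and rows downward; lengths in m; the calibration is good to about 2 mm. A picture is of the moment at which its call begins. There is no depth.
- hand_in(): hands the job in; it is judged then, once.
The state is a dict: "clock": time; "joint_pos": joint angles; "joint_velocities": joint speeds; "tau": joint torques, N m; "position": TCP position; "ee_rot": TCP orientation; "ft_force": force on the tool from outside, world axes, zero at the start; "torque": the same for the moment, N m; "grip_width": opening from 0.0 (shut) to 1.0 (fully open); "grasp_force": force on a finger pad.
Only numpy, scipy, OpenCV 4.12 (cv2) and the standard library are available. Lean on these libraries where they do the work, as an engineer would, in place of code of your own. Each camera call takes 0.05 s, during which the arm holds its last target. There are 200 camera calls.

## Task

Pick up the mallet and, with one or more brisk taps of its head along the pin's own leaning axis (struck square on, not slowly pushed), drive home the spring pin that still stands out of the lock case on the sloping stand. Then put the mallet down on the bench, clear of the stand. Do not touch the pin with the fingers, and leave the other loose things where they are.

Things in the scene. Friction and masses are not known exactly. Their poses are not given: they have to be found in the camera images.
- pin_end (a point): centre of the outer end of the spring pin still standing out: plain slit steel pin, 8 mm diameter, 14 to 20 mm proud of the upper (uphill) of two brass bosses on the aluminium lock case; the lower boss's pin is already home. Moves with the pin. z points out along the pin, leaning 30 degrees from vertical, roughly towards the robot; x uphill along the case, y sideways. Drive it along -z.
- pin (a joint): how far the pin is driven in, m: 0 = 20 mm proud of its boss, 0.019 = home on a solid stop, 1 mm proud. Starts between 0 and 0.006. Springy grip in its bore: it resists with about 7 N plus 15 N per m/s and stays where it is left. A brisk tap moves it faster than 0.03 m/s.
- boss (a point): centre of the top face of the boss (18 mm diameter, 4 mm above the case) that the pin goes into, about 90 mm above the bench; the pin's axis passes through it. Fixed to the stand, axes as the stand's. The two bosses are 48 mm apart along the slope; only the pin stands above the boss tops.
- stand: fixed, bolted down, dark steel sloping stand that carries the lock case (84 x 64 x 24 mm); origin at the centre of its underside, z up. Base plate 116 (x) x 104 (y) x 8 mm; total height with the case about 105 mm, low side at -x. A brass dead bolt sticks out 15 mm from the case's -y side.
- mallet_grip (a point): where to grip the mallet: on its handle's centre line, 65 mm from the head's axis, 32 mm above the bench at the start. Handle pale wood, level, 18 mm wide (y), 22 mm high (z), ending 134 mm from the head's axis. Axes: x along the handle away from the head, z along the head from face to face (up at the start), y across the handle.
- mallet_head (a point): centre of the mallet's head: a steel cylinder with black faces, 40 mm diameter and 64 mm long along z, so the two flat striking faces lie 32 mm from this point along +z and -z. Axes as for mallet_grip.
- mallet: the whole mallet, about 0.22 kg, at the start standing on one face of its head; origin at the centre of that face, axes as for mallet_grip.
- rim_cylinder: a loose brass rim lock cylinder, 39 mm across, 32 mm high, standing; bystander, leave alone. Origin at the centre of its underside.
- brass_follower: a loose brass rod with collars, 13 x 90 x 13 mm, lying along its own y beside the stand; bystander, leave alone. Origin at the centre of its underside.
- padlock: a loose brass padlock, 16 x 45 x 67 mm, standing upright; bystander, leave alone. Origin at the centre of its underside.
Things that resemble listed ones, but are neither listed nor needed, are in the scene too. Of the things that look like the mallet, the largest one is meant.

How it is judged:
By the outcome, as a careful person would: the job done as asked, in the order asked, and still so for the second after the job is handed in, with the robot touching nothing.
It also fails if it takes over 38 s, if anything falls off the work surface, if the arm or the gripper's body presses on something with over 40 N, if the wrist force passes 120 N, or if a joint passes its speed limit or range.

## Working session

There is one attempt and no reset: what is moved stays moved. The work goes in short steps, Python scripts to look and compute and a tool call to move; the robot and the scene stay as the last step left them, time stands still between calls to the robot, and variables do not carry over. Pictures are saved under pics/ and viewed, at most 10 in all, crops included, and the job is handed in when it is done.

Besides the shell and the picture viewer there is one more tool, called by a JSON object that holds its "fn" and its "kwargs". apply_moves: Moves the arm, as the interface text tells. Its arguments: {"type":"object","properties":{"rows":{"type":"array","items":{"type":"object","properties":{"x":{"type":"number"},"y":{"type":"number"},"z":{"type":"number"},"ax":{"type":"number"},"ay":{"type":"number"},"az":{"type":"number"},"gripper":{"type":"number"}}}},"newtons":{"type":"number"}},"required":["rows"]}

```bash
mkdir -p pics; ls
cat > h.py <<'E'
from workcell import *
import numpy as np, cv2
from scipy.spatial.transform import Rotation as R
def cal(c):
    H,W=c["color"].shape[:2]; f=H/2/np.tan(np.radians(c["fov_y"])/2)
    K=np.array([[f,0,c["cx"]],[0,f,c["cy"]],[0,0,1]]); return K,np.array([c["k1"],0,0,0,0.]),np.array(c["rvec"],float),np.array(c["tvec"],float)
def ray(c,u,v):
    K,d,r,t=cal(c); p=cv2.undistortPoints(np.array([[[u,v]]],float),K,d)[0,0]
    Rm=R.from_rotvec(r).as_matrix(); return -Rm.T@t, Rm.T@np.array([p[0],p[1],1])
def onz(c,u,v,z):
    o,d=ray(c,u,v); return o+d*(z-o[2])/d[2]
def two(c1,p1,c2,p2):
    o1,d1=ray(c1,*p1);o2,d2=ray(c2,*p2)
    s=np.linalg.lstsq(np.c_[d1,-d2],o2-o1,rcond=None)[0]; a=o1+s[0]*d1;b=o2+s[1]*d2
    return (a+b)/2,np.linalg.norm(a-b)
def proj(c,P):
    K,d,r,t=cal(c); return cv2.projectPoints(np.array(P,float).reshape(-1,3),r,t,K,d)[0][:,0]
def save(n,im,s=1,box=None):
    if box: im=im[box[1]:box[3],box[0]:box[2]]
    im=cv2.resize(im,None,fx=s,fy=s,interpolation=cv2.INTER_CUBIC); cv2.imwrite("pics/"+n,im[:,:,::-1])
E
python3 - <<'E'
from h import *
import pickle
a=camera("scene");b=camera("top");pickle.dump((a,b),open("c0.pkl","wb"))
save("a.png",np.vstack([a["color"],b["color"]]),0.78) if 0 else None
save("a.png",a["color"],1.5);save("b.png",b["color"],1.5)
for c in(a,b):
    print(ray(c,256,192),c["k1"],c["fov_y"])
o=get_obs();print({k:np.round(v,3) if not isinstance(v,dict) else v for k,v in o.items()})
import workcell;print([n for n in dir(workcell) if n[0]!='_'])
E
```

```text
pics
(array([0.25115327, 0.46212696, 0.72091754]), array([ 0.3693663 , -0.62635304, -0.68665637])) -0.02135538086393516 55.95996276139856
(array([ 0.43828495, -0.14096639,  1.2126715 ]), array([ 0.1162683 ,  0.03741136, -0.9925757 ])) 0.007320541590363519 52.535439282793064
{'clock': np.float64(0.1), 'joint_pos': array([ 1.159,  0.333, -0.065,  1.461,  0.022,  1.35 , -0.089]), 'joint_velocities': array([ 0.   ,  0.   , -0.002, -0.001, -0.001,  0.001, -0.   ]), 'tau': array([ 2.0000e-03, -6.2674e+01,  5.0000e-02, -3.9243e+01,  1.6000e-02,
        7.0000e-03, -0.0000e+00]), 'position': array([ 0.237, -0.578,  0.216]), 'ee_rot': array([ 0.981,  0.193, -0.   , -0.001]), 'ft_force': array([ 0.04 , -0.498, -0.73 ]), 'torque': array([ 0.045,  0.   , -0.014]), 'grasp_force': np.float64(0.0), 'grip_width': np.float64(0.995)}
['MotionError', 'camera', 'get_obs', 'hand_in', 'tcp_to_tips']
```

View pics/a.png

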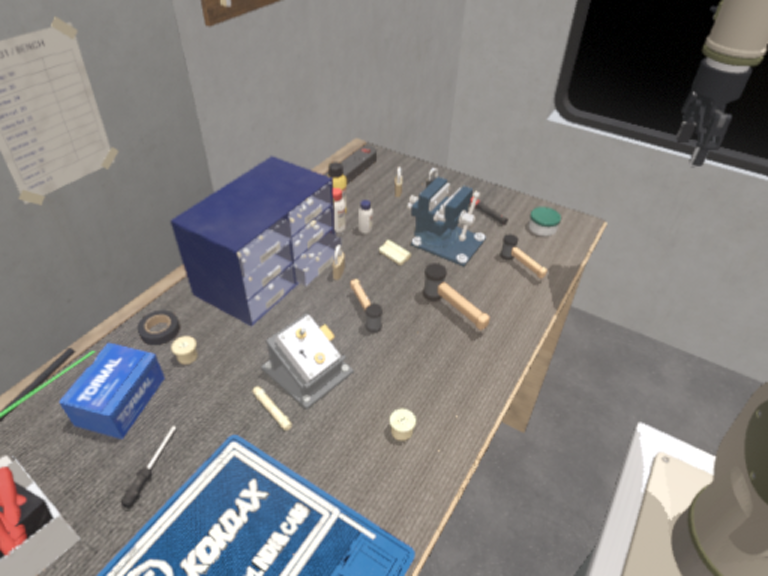

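View pics/b.png

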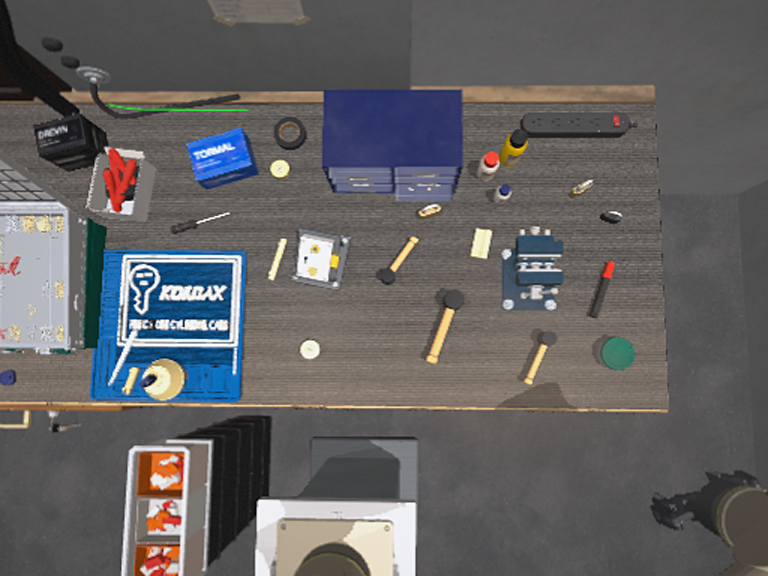

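The scene view shows the stand at about (308,352) and the largest mallet with its head at (435,282) and handle end at (480,322), all in 1.5x pixels. In the top view the stand is at (320,258) and the mallet runs from its head (454,300) to its handle end (433,358). Next I'll crop the stand and measure the mallet.

Run:
```python
from h import *
import pickle
a,b=pickle.load(open("c0.pkl","rb"))
A=cv2.resize(a["color"][205:275,170:240],(400,400),interpolation=cv2.INTER_CUBIC)
B=cv2.resize(b["color"][145:200,185:240],(400,400),interpolation=cv2.INTER_CUBIC)
save("c.png",np.hstack([A,B]))
for n,c,box in(("scene",a,(275,170,335,225)),("top",b,(275,185,318,250))):
    im=c["color"][box[1]:box[3],box[0]:box[2]]; hsv=cv2.cvtColor(im,cv2.COLOR_RGB2HSV)
    wood=((hsv[...,1]>90)&(hsv[...,2]>110)&(hsv[...,0]<25)).astype(np.uint8)
    dark=(hsv[...,2]<48).astype(np.uint8)
    for nm,m in(("wood",wood),("dark",dark)):
        k,l,s,ce=cv2.connectedComponentsWithStats(m)
        i=1+np.argmax(s[1:,4]); print(n,nm,s[i],ce[i]+np.array(box[:2]))
        ys,xs=np.where(l==i); r=cv2.minAreaRect(np.c_[xs,ys].astype(np.float32)); print(np.round(cv2.boxPoints(r)+np.array(box[:2]),1).tolist())
        p=cv2.boxPoints(r)+np.array(box[:2])
        print("  z=.032/.043/0.064",[np.round(onz(c,*(ce[i]+np.array(box[:2])),z),4).tolist() for z in(.032,.043,.064)])
        print([np.round(onz(c,*q,.043),4).tolist() for q in p])
```

```text
scene wood [ 17  22  33  27 107] [308.6728972  206.38317757]
[[289.4, 196.7], [292.8, 191.9], [324.9, 214.7], [321.5, 219.5]]
  z=.032/.043/0.064 [[0.4743, -0.196, 0.032], [0.4708, -0.1855, 0.043], [0.464, -0.1654, 0.064]]
[[0.5306, -0.1901, 0.043], [0.5317, -0.2121, 0.043], [0.4225, -0.1814, 0.043], [0.423, -0.1611, 0.043]]Traceback (most recent call last):
  File "<stdin>", line 13, in <module>
    return _wrapfunc(a, 'argmax', axis=axis, out=out, **kwds)
    return bound(*args, **kwds)
ValueError: attempt to get argmax of an empty sequence
```

View pics/c.png

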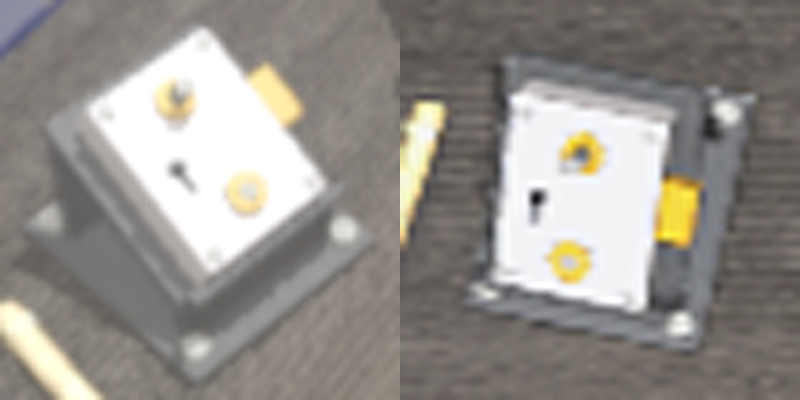

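The crop shows both bosses. The upper one, with the proud pin, is at left-crop (177,102) and right-crop (582,153), and the lower one at (246,193) and (568,262). I'll triangulate the bosses and fix the mallet mask.

Run:
```python
from h import *
import pickle
print("tips",tcp_to_tips)
a,b=pickle.load(open("c0.pkl","rb"))
# mallet, top & scene
def comp(c,box,fn,k=1):
    im=c["color"][box[1]:box[3],box[0]:box[2]]; hsv=cv2.cvtColor(im,cv2.COLOR_RGB2HSV).astype(int)
    m=fn(hsv).astype(np.uint8); n,l,s,ce=cv2.connectedComponentsWithStats(m)
    o=1+np.argsort(-s[1:,4]) if n>1 else []
    out=[]
    for i in o[:k]:
        ys,xs=np.where(l==i); out.append((np.c_[xs,ys]+np.array(box[:2]),ce[i]+np.array(box[:2]),s[i][4]))
    return out
wood=lambda h:(h[...,1]>80)&(h[...,2]>100)&(h[...,0]<25)
dark=lambda h:(h[...,2]<60)&(h[...,1]<90)
P,ce,n=comp(b,(275,185,318,250),wood)[0]
W=np.array([onz(b,*p,.042) for p in P])[:,:2]; m=W.mean(0); d=np.linalg.svd(W-m,full_matrices=False)[2][0]
if d[0]>0:d=-d
t=(W-m)@d; print("handle top",n,m,"dir",d,"yaw",np.degrees(np.arctan2(d[1],d[0])),t.min(),t.max(),"end",m+d*t.max(), "w",np.ptp((W-m)@np.array([-d[1],d[0]])))
e=m+d*t.max(); print("grip est from end",e-d*.069,"head",e-d*.134)
for nm,c,box in(("top",b,(285,185,318,215)),("scene",a,(275,170,305,205))):
    for P,ce,n in comp(c,box,dark,2): print(nm,"dark",n,ce,P.min(0),P.max(0),[np.round(onz(c,*ce,z),4)[:2] for z in(.032,.064)])
# bosses
br=lambda h:(h[...,0]>12)&(h[...,0]<32)&(h[...,1]>90)&(h[...,2]>90)
for nm,c,box in(("scene",a,(190,212,225,250)),("top",b,(200,160,214,188))):
    for P,ce,n in comp(c,box,br,3): print(nm,"boss",n,ce,(P.min(0)+P.max(0))/2,P.min(0),P.max(0))
g=lambda x,y,s,o:((x+.5)/s-.5+o[0],(y+.5)/s-.5+o[1])
sa,sb=400/70,400/55
for nm,p,q in(("up",(177,102),(182,153)),("lo",(246,193),(168.5,262)),("pin",(182,88),(178,158))):
    print(nm,two(a,g(*p,sa,(170,205)),b,g(*q,sb,(185,145))))
```

```text
tips 0.011
handle top 261 [ 0.48055287 -0.20915823] dir [-0.93808552  0.34640374] yaw 159.73249132314268 -0.05927660689829203 0.05679367348955212 end [ 0.42727555 -0.18948469] w 0.023584642050392263
grip est from end [ 0.49200345 -0.21338655] head [ 0.55297901 -0.23590279]
top dark 14 [296.         201.42857143] [295 198] [298 204] [array([ 0.5485, -0.2185]), array([ 0.5455, -0.2164])]
top dark 2 [300.5 205. ] [300 205] [301 205] [array([ 0.5377, -0.2321]), array([ 0.535 , -0.2296])]
scene boss 7 [220.42857143 223.28571429] [220.5 223. ] [220 221] [221 225]
scene boss 5 [200.8 223.8] [200.5 223.5] [199 223] [202 224]
top boss 22 [207.90909091 180.59090909] [207.5 180.5] [205 178] [210 183]
top boss 19 [209.84210526 165.42105263] [209.5 165.5] [207 163] [212 168]
up (array([0.64850097, 0.03994911, 0.08265631]), np.float64(0.00021842308849485473))
lo (array([0.60764573, 0.04839498, 0.05973157]), np.float64(0.001620885082993759))
pin (array([0.64462767, 0.039892  , 0.0934179 ]), np.float64(0.0006194124747177269))
```

```bash
cat >> h.py <<'E'
def down(yaw): # tool down, x at yaw(deg)
    return R.from_euler('z',yaw,degrees=True)*R.from_rotvec([np.pi,0,0])
def plan(p1,R1,n,p0=None,R0=None):
    """world waypoint -> n equal rows in tool axes; p0/R0 default to measured"""
    o=get_obs()
    p=np.array(o["position"]) if p0 is None else np.array(p0,float); q=R.from_quat(o["ee_rot"]) if R0 is None else R0
    w=(q.inv()*R1).as_rotvec()/n; dp=(np.array(p1)-p)/n
    for i in range(n):
        s=q.inv().apply(dp)*1000; t=np.degrees(w)
        print({k:round(float(v),1) for k,v in zip(("x","y","z","ax","ay","az"),[*s,*t]) if abs(v)>.05}, "" if np.linalg.norm(s)<41.7 and np.linalg.norm(t)<7.16 else "TOO FAST")
        q=q*R.from_rotvec(w); p=p+dp
    return p,q
E
python3 - <<'E'
from h import *
import pickle
a,b=pickle.load(open("c0.pkl","rb"))
print(onz(b,302.7-.5,200-.5,.064),onz(b,209.8,165.8,.09),onz(b,207.9,180.6,.066),onz(a,200.8,222.5,.09))
p,q=plan([.490,-.2125,.217],down(-20.3),12)
plan([.490,-.2125,.024],down(-20.3),6,p,q)
E
```

```text
[ 0.55138998 -0.23467182  0.064     ] [0.64646171 0.03809677 0.09      ] [0.60597874 0.04649818 0.066     ] [0.64345603 0.04469145 0.09      ]
{'x': 31.1, 'y': -20.2, 'az': 3.5} 
{'x': 29.8, 'y': -22.1, 'az': 3.5} 
{'x': 28.3, 'y': -23.9, 'az': 3.5} 
{'x': 26.8, 'y': -25.6, 'az': 3.5} 
{'x': 25.2, 'y': -27.2, 'az': 3.5} 
{'x': 23.4, 'y': -28.7, 'az': 3.5} 
{'x': 21.6, 'y': -30.1, 'az': 3.5} 
{'x': 19.7, 'y': -31.4, 'az': 3.5} 
{'x': 17.7, 'y': -32.5, 'az': 3.5} 
{'x': 15.7, 'y': -33.6, 'az': 3.5} 
{'x': 13.6, 'y': -34.5, 'az': 3.5} 
{'x': 11.4, 'y': -35.3, 'az': 3.5} 
{'z': 32.2} 
{'z': 32.2} 
{'z': 32.2} 
{'z': 32.2} 
{'z': 32.2} 
{'z': 32.2}
```

{"fn": "apply_moves", "kwargs": {"rows": [{"x": 31, "y": -20, "az": 3.5, "gripper": 0}, {"x": 30, "y": -22, "az": 3.5}, {"x": 28, "y": -24, "az": 3.5}, {"x": 27, "y": -25.5, "az": 3.5}, {"x": 25, "y": -27, "az": 3.5}]}}

```text
invalid input at $.rows[0]: expected keys x, y, z, ax, ay, az, gripper
```

{"fn": "apply_moves", "kwargs": {"rows": [{"x": 23.5, "y": -28.5, "az": 3.5}, {"x": 21.5, "y": -30, "az": 3.5}, {"x": 19.5, "y": -31.5, "az": 3.5}, {"x": 17.5, "y": -32.5, "az": 3.5}, {"x": 15.5, "y": -33.5, "az": 3.5}]}}

```text
invalid input at $.rows[0]: expected keys x, y, z, ax, ay, az, gripper
```

{"fn": "apply_moves", "kwargs": {"rows": [{"x": 13.5, "y": -34.5, "az": 3.5}, {"x": 11.5, "y": -35.5, "az": 3.5}, {"z": 30}, {"z": 30}, {"z": 20}]}}

```text
invalid input at $.rows[0]: expected keys x, y, z, ax, ay, az, gripper
```

Run:
```python
from h import *
a=camera("scene");b=camera("top")
save("d.png",np.hstack([cv2.resize(a["color"][130:230,260:360],(400,400)),cv2.resize(b["color"][170:250,265:345],(400,400))]))
o=get_obs();print(o["position"],o["ee_rot"])
plan([.490,-.2125,.024],down(-20.3),4)
```

```text
[ 0.23687381 -0.57813617  0.21664897] [ 9.81159054e-01  1.93201296e-01 -8.88505728e-05 -4.02417048e-04]
{'x': 93.2, 'y': -60.6, 'z': 48.2, 'az': 10.6} TOO FAST
{'x': 80.4, 'y': -76.7, 'z': 48.2, 'az': 10.6} TOO FAST
{'x': 64.9, 'y': -90.3, 'z': 48.2, 'az': 10.6} TOO FAST
{'x': 47.1, 'y': -100.7, 'z': 48.2, 'az': 10.6} TOO FAST
```

View pics/d.png

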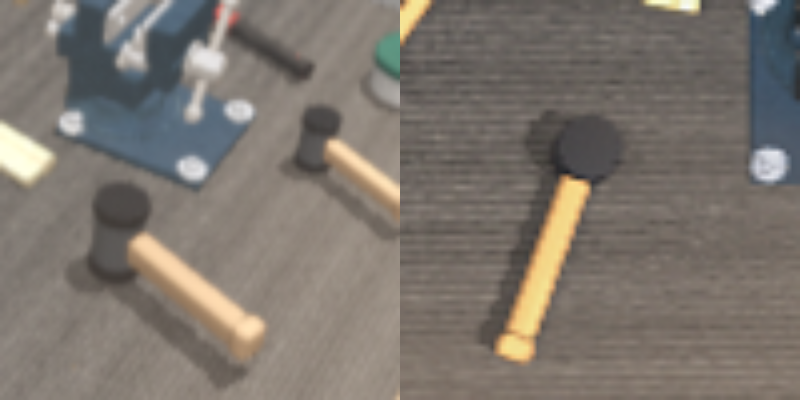

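The moves were refused because every key is required, so nothing moved. The picture confirms the mallet: its top-face centre is at right-crop (589,149), and its handle end is near (515,348).

{"fn": "apply_moves", "kwargs": {"rows": [{"x": 31, "y": -20, "z": 0, "ax": 0, "ay": 0, "az": 3.5, "gripper": 0}, {"x": 30, "y": -22, "z": 0, "ax": 0, "ay": 0, "az": 3.5, "gripper": 0}, {"x": 28, "y": -24, "z": 0, "ax": 0, "ay": 0, "az": 3.5, "gripper": 0}, {"x": 27, "y": -25.5, "z": 0, "ax": 0, "ay": 0, "az": 3.5, "gripper": 0}, {"x": 25, "y": -27, "z": 0, "ax": 0, "ay": 0, "az": 3.5, "gripper": 0}]}}

```text
clock: 0.62
position: [0.3428, -0.4247, 0.217]
ee_rot: [0.999, 0.04, -0.0, 0.0]
ft_force: [1.0, -0.2, 0.5]
grip_width: 1.002
grasp_force: 0.0
```

{"fn": "apply_moves", "kwargs": {"rows": [{"x": 23.5, "y": -28.5, "z": 0, "ax": 0, "ay": 0, "az": 3.5, "gripper": 0}, {"x": 21.5, "y": -30, "z": 0, "ax": 0, "ay": 0, "az": 3.5, "gripper": 0}, {"x": 19.5, "y": -31.5, "z": 0, "ax": 0, "ay": 0, "az": 3.5, "gripper": 0}, {"x": 17.5, "y": -32.5, "z": 0, "ax": 0, "ay": 0, "az": 3.5, "gripper": 0}, {"x": 15.5, "y": -33.5, "z": 0, "ax": 0, "ay": 0, "az": 3.5, "gripper": 0}]}}

```text
clock: 1.03
position: [0.4466, -0.2719, 0.2172]
ee_rot: [0.994, -0.112, 0.0, 0.0]
ft_force: [0.8, -0.4, -0.8]
grip_width: 0.997
grasp_force: 0.0
```

{"fn": "apply_moves", "kwargs": {"rows": [{"x": 13.5, "y": -34.5, "z": 0, "ax": 0, "ay": 0, "az": 3.5, "gripper": 0}, {"x": 11.5, "y": -35.5, "z": 0, "ax": 0, "ay": 0, "az": 3.5, "gripper": 0}, {"x": 0, "y": 0, "z": 30, "ax": 0, "ay": 0, "az": 0, "gripper": 0}, {"x": 0, "y": 0, "z": 30, "ax": 0, "ay": 0, "az": 0, "gripper": 0}, {"x": 0, "y": 0, "z": 20, "ax": 0, "ay": 0, "az": 0, "gripper": 0}]}}

```text
clock: 1.45
position: [0.4872, -0.211, 0.1347]
ee_rot: [0.985, -0.17, -0.001, -0.0]
ft_force: [-0.5, -0.2, -1.0]
grip_width: 0.998
grasp_force: 0.0
```

Run:
```python
from h import *
a=camera("scene");b=camera("top")
save("e.png",np.hstack([cv2.resize(a["color"][130:230,260:360],(400,400)),cv2.resize(b["color"][170:250,265:345],(400,400))]))
o=get_obs();print(o["clock"],o["position"],o["ee_rot"])
plan([.490,-.2125,.024],down(-20.3),4)
```

```text
1.55 [ 0.48558705 -0.21112733  0.13377178] [ 9.85251211e-01 -1.71086508e-01 -2.99375291e-03 -7.03454213e-04]
{'x': 1.3, 'z': 27.4, 'ay': 0.1, 'az': 0.1} 
{'x': 1.3, 'z': 27.4, 'ay': 0.1, 'az': 0.1} 
{'x': 1.2, 'y': -0.1, 'z': 27.4, 'ay': 0.1, 'az': 0.1} 
{'x': 1.2, 'y': -0.1, 'z': 27.4, 'ay': 0.1, 'az': 0.1}
```

View pics/e.png

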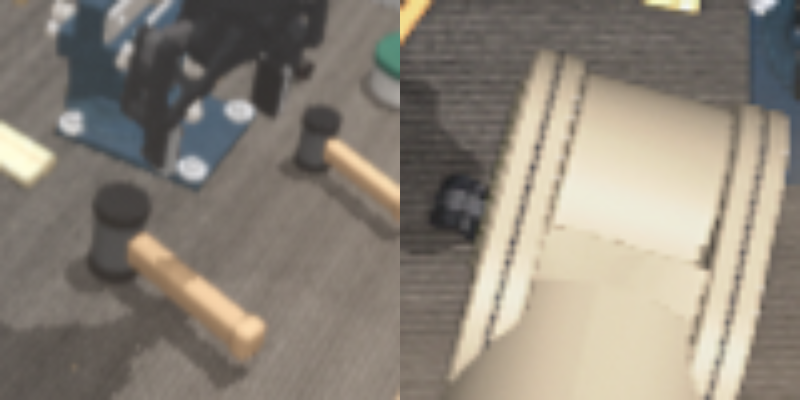

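The open gripper is above the handle, with its fingers on either side of it in the scene view at left-crop (155,160) and (270,100). Descending now.

{"fn": "apply_moves", "kwargs": {"rows": [{"x": 1, "y": 0, "z": 30, "ax": 0, "ay": 0, "az": 0, "gripper": 0}, {"x": 1, "y": 0, "z": 30, "ax": 0, "ay": 0, "az": 0, "gripper": 0}, {"x": 1, "y": 0, "z": 25, "ax": 0, "ay": 0, "az": 0, "gripper": 0}, {"x": 0, "y": 0, "z": 15, "ax": 0, "ay": 0, "az": 0, "gripper": 0}, {"x": 0, "y": 0, "z": 10, "ax": 0, "ay": 0, "az": 0, "gripper": 0}]}}

```text
clock: 1.97
position: [0.4905, -0.2133, 0.0267]
ee_rot: [0.985, -0.172, -0.0, -0.0]
ft_force: [-0.3, 0.2, 0.0]
grip_width: 0.998
grasp_force: 0.0
```

{"fn": "apply_moves", "kwargs": {"newtons": 120, "rows": [{"x": 0, "y": 0, "z": 0, "ax": 0, "ay": 0, "az": 0, "gripper": 0.5}, {"x": 0, "y": 0, "z": 0, "ax": 0, "ay": 0, "az": 0, "gripper": 0.9}, {"x": 0, "y": 0, "z": 0, "ax": 0, "ay": 0, "az": 0, "gripper": 1}, {"x": 0, "y": 0, "z": 0, "ax": 0, "ay": 0, "az": 0, "gripper": 1}, {"x": 0, "y": 0, "z": 0, "ax": 0, "ay": 0, "az": 0, "gripper": 1}]}}

```text
clock: 2.38
position: [0.4913, -0.2134, 0.0283]
ee_rot: [0.985, -0.171, 0.001, 0.0]
ft_force: [0.0, -0.7, -0.1]
grip_width: 0.3
grasp_force: 0.0
```

Run:
```python
from h import *
a=camera("scene")
for i in range(3):
    camera("top"); o=get_obs();print(o["clock"],o["position"],o["ee_rot"],o["grip_width"],o["grasp_force"],o["ft_force"])
```

```text
2.4833 [ 0.49079415 -0.21302661  0.02782927] [ 9.85228749e-01 -1.71243171e-01  2.82057140e-04  9.22622144e-05] 0.1264451883141883 98.32630254328251 [-3.7021373   1.95253172  3.48795675]
2.5333 [ 0.49076408 -0.21260545  0.02764462] [ 9.85251342e-01 -1.71113277e-01  1.34586546e-04 -1.44993961e-04] 0.041440110114988174 0.0 [0.19958168 0.54365565 0.12059561]
2.5833 [ 0.49080054 -0.21281551  0.0275071 ] [ 9.85244415e-01 -1.71153115e-01  2.29894288e-04 -1.83953628e-05] 0.0002254931762260547 0.0 [-1.00089892 -0.11665294 -0.17010404]
```

The gripper shut completely and lost the handle, so I need to look.

Run:
```python
from h import *
a=camera("scene");b=camera("top")
save("f.png",np.hstack([cv2.resize(a["color"][120:240,250:370],(400,400)),cv2.resize(b["color"][150:270,245:365],(400,400))]))
o=get_obs();print(o["clock"],o["position"],o["grip_width"],o["grasp_force"])
```

```text
2.6833 [ 0.49071069 -0.21315044  0.02728726] 0.0013523375128613778 0.0
```

View pics/f.png

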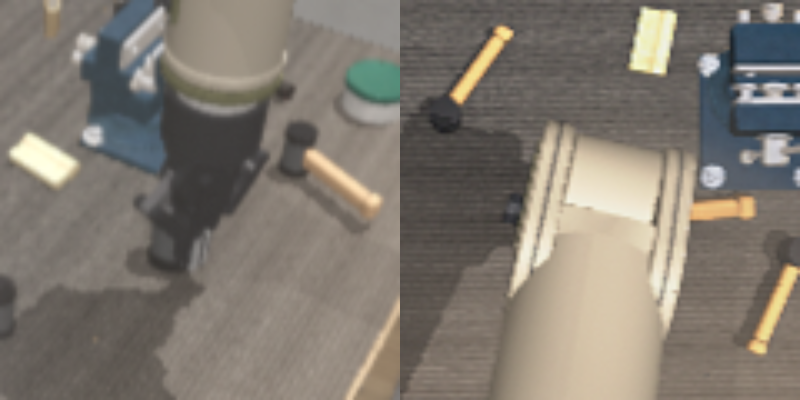

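The mallet has swung. Its handle now points towards -y at right-crop (690-755,208), and its head is under the gripper. I'll lift clear, measure again, and check where the fingers really are.

{"fn": "apply_moves", "kwargs": {"rows": [{"x": 0, "y": 0, "z": -30, "ax": 0, "ay": 0, "az": 0, "gripper": 1}, {"x": 0, "y": 0, "z": -35, "ax": 0, "ay": 0, "az": 0, "gripper": 1}, {"x": -35, "y": 0, "z": -20, "ax": 0, "ay": 0, "az": 0, "gripper": 0}, {"x": -40, "y": 0, "z": -20, "ax": 0, "ay": 0, "az": 0, "gripper": 0}, {"x": -40, "y": 0, "z": 0, "ax": 0, "ay": 0, "az": 0, "gripper": 0}]}}

```text
clock: 3.1
position: [0.386, -0.1754, 0.1339]
ee_rot: [0.985, -0.171, 0.003, 0.001]
ft_force: [0.1, 0.3, 0.3]
grip_width: 0.417
grasp_force: 0.0
```

{"fn": "apply_moves", "kwargs": {"rows": [{"x": -30, "y": 0, "z": 0, "ax": 0, "ay": 0, "az": 0, "gripper": 0}, {"x": 0, "y": 0, "z": 0, "ax": 0, "ay": 0, "az": 0, "gripper": 0}]}}

```text
clock: 3.27
position: [0.3521, -0.1641, 0.1305]
ee_rot: [0.985, -0.172, -0.001, 0.001]
ft_force: [0.9, -0.9, 0.1]
grip_width: 0.702
grasp_force: 0.0
```

Run:
```python
from h import *
import pickle
a=camera("scene");b=camera("top");pickle.dump((a,b),open("c1.pkl","wb"))
o=get_obs();p=np.array(o["position"]);q=R.from_quat(o["ee_rot"]);print(o["clock"],p,o["ee_rot"],o["grip_width"])
A=a["color"].copy();B=b["color"].copy()
tips=[p+q.apply([0,y,z]) for y,z in((0,.011),(.042,-.002),(-.042,-.002))]
for im,c in((A,a),(B,b)):
    for u,v in proj(c,tips): print(u,v);im[int(round(v)),int(round(u))]=(255,0,255)
save("g.png",np.hstack([cv2.resize(A[120:240,250:370],(400,400),interpolation=0),cv2.resize(B[150:270,245:365],(400,400),interpolation=0)]))
```

```text
3.3667 [ 0.35638206 -0.16534083  0.13128194] [ 9.85174715e-01 -1.71550838e-01  7.92011648e-04  6.81117276e-04] 0.873009120423733
353.26238736855476 207.56438205468618
366.04592296477335 196.01774836328474
342.2303456749677 211.64511184966875
278.92570500015233 267.69820882926194
293.56091307762256 273.5569539959762
264.5649250238654 262.6135059161513
```

View pics/g.png

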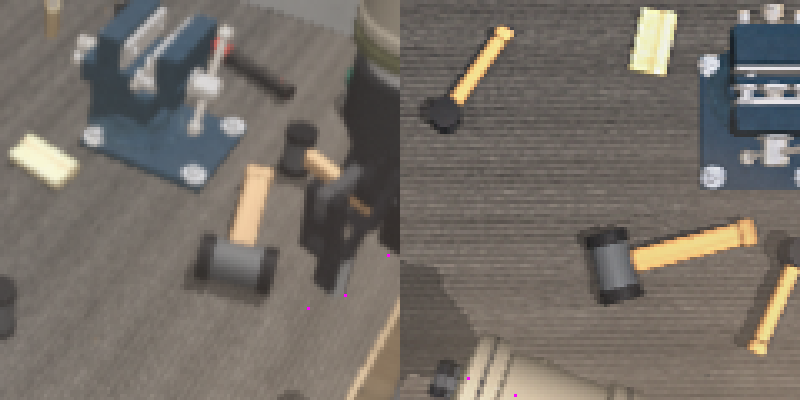

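Run:
```python
from h import *
import pickle
for _ in range(6): a=camera("scene")
b=camera("top");pickle.dump((a,b),open("c2.pkl","wb"))
o=get_obs();p=np.array(o["position"]);q=R.from_quat(o["ee_rot"]);print(o["clock"],p,o["ee_rot"],o["grip_width"],o["joint_pos"])
pe=np.array([.4856,-.2111,.1338]);print("e expected",proj(a,[pe+q.apply([0,y,-.002]) for y in(.05,0,-.05)]),"seen (298.75,170),(327.5,155)")
A=cv2.resize(a["color"][110:230,290:430],(560,480),interpolation=2)
g=lambda u,o,s:int(round((u-o+.5)*s-.5))
for y,z,col in((0,.011,(255,0,255)),(.0425,-.002,(0,255,0)),(-.0425,-.002,(0,255,255)),(.057,-.03,(255,255,0)),(-.057,-.03,(255,255,0)),(0,-.062,(255,0,0))):
    u,v=proj(a,[p+q.apply([0,y,z])])[0]; cv2.circle(A,(g(u,290,4),g(v,110,4)),3,col,-1)
save("h.png",A)
```

```text
3.7167 [ 0.35711122 -0.16501457  0.13050811] [ 9.85244024e-01 -1.71155185e-01 -2.19765859e-04 -2.59472518e-04] 1.0034378958248216 [ 0.67306657 -0.09446115 -0.33616843  2.12060662 -0.03521743  1.11095494
 -1.56086212]
e expected [[325.99834138 164.68443482]
 [312.27826831 172.18638364]
 [297.82288125 180.08887677]] seen (298.75,170),(327.5,155)
```

View pics/h.png

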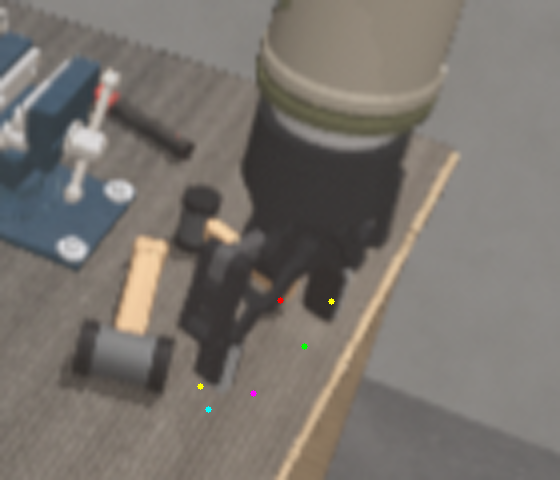

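Run:
```python
from h import *
import pickle
a,b=pickle.load(open("c2.pkl","rb"))
print("f closed tip, seen ~(309.5,199.5):",[(z,proj(a,[[.4907,-.2131,z]])[0].round(1).tolist()) for z in(.016,.03,.04,.05)])
p=np.array([.357,-.165,.1305]);q=down(-19.7)
g=lambda x,y:((x+.5)/4-.5+290,(y+.5)/4-.5+110)
print("open tips seen",g(208,382),g(320,318))
for y in(-.05,.05): print(y,[(z,proj(a,[p+q.apply([0,y,-z])])[0].round(1).tolist()) for z in(.002,.012,.022,.032)])
# mallet
c=b["color"];box=(300,205,365,245)
im=c[box[1]:box[3],box[0]:box[2]];h=cv2.cvtColor(im,cv2.COLOR_RGB2HSV).astype(int)
m=((h[...,1]>80)&(h[...,2]>100)&(h[...,0]<25)).astype(np.uint8);n,l,s,ce=cv2.connectedComponentsWithStats(m)
for i in 1+np.argsort(-s[1:,4])[:2]:
    ys,xs=np.where(l==i);W=np.array([onz(b,x+box[0],y+box[1],.026) for x,y in zip(xs,ys)])[:,:2]
    mm=W.mean(0);d=np.linalg.svd(W-mm,full_matrices=False)[2][0];t=(W-mm)@d
    print(len(xs),mm,d,np.degrees(np.arctan2(d[1],d[0])),mm+d*t.min(),mm+d*t.max(),np.ptp((W-mm)@[-d[1],d[0]]))
```

```text
f closed tip, seen ~(309.5,199.5): [(0.016, [305.3, 204.4]), (0.03, [305.9, 200.8]), (0.04, [306.3, 198.2]), (0.05, [306.8, 195.5])]
open tips seen (341.625, 205.125) (369.625, 189.125)
-0.05 [(0.002, [339.5, 213.4]), (0.012, [340.3, 210.3]), (0.022, [341.1, 207.2]), (0.032, [341.9, 204.0])]
0.05 [(0.002, [367.8, 194.8]), (0.012, [368.8, 191.8]), (0.022, [369.8, 188.7]), (0.032, [370.8, 185.5])]
286 [ 0.48367773 -0.32965633] [ 0.25705025 -0.96639804] -75.10489370212873 [ 0.46863728 -0.27311074] [ 0.49848053 -0.38530848] 0.02475767303917919
70 [ 0.44559088 -0.40821775] [-0.88801218  0.45981992] 152.62451202692588 [ 0.46630186 -0.41894206] [ 0.42052795 -0.39523996] 0.015816780942335962
```

The open fingertips sit about 20 mm higher than the reported TCP implies, which explains the missed grasp. A light touch of the bench here with the fingers shut will calibrate it.

{"fn": "apply_moves", "kwargs": {"newtons": 40, "rows": [{"x": 0, "y": 0, "z": 25, "ax": 0, "ay": 0, "az": 0, "gripper": 1}, {"x": 0, "y": 0, "z": 25, "ax": 0, "ay": 0, "az": 0, "gripper": 1}, {"x": 0, "y": 0, "z": 25, "ax": 0, "ay": 0, "az": 0, "gripper": 1}, {"x": 0, "y": 0, "z": 15, "ax": 0, "ay": 0, "az": 0, "gripper": 1}, {"x": 0, "y": 0, "z": 10, "ax": 0, "ay": 0, "az": 0, "gripper": 1}]}}

```text
clock: 4.13
position: [0.3559, -0.1645, 0.0288]
ee_rot: [0.985, -0.171, -0.001, -0.001]
ft_force: [0.4, -0.7, 0.3]
grip_width: 0.298
grasp_force: 0.0
```

{"fn": "apply_moves", "kwargs": {"rows": [{"x": 0, "y": 0, "z": 2, "ax": 0, "ay": 0, "az": 0, "gripper": 1}, {"x": 0, "y": 0, "z": 2, "ax": 0, "ay": 0, "az": 0, "gripper": 1}, {"x": 0, "y": 0, "z": 2, "ax": 0, "ay": 0, "az": 0, "gripper": 1}, {"x": 0, "y": 0, "z": 2, "ax": 0, "ay": 0, "az": 0, "gripper": 1}]}}

```text
clock: 4.47
position: [0.3573, -0.1653, 0.0233]
ee_rot: [0.985, -0.171, 0.001, 0.0]
ft_force: [-0.3, 0.3, 0.6]
grip_width: 0.002
grasp_force: 0.0
```

{"fn": "apply_moves", "kwargs": {"rows": [{"x": 0, "y": 0, "z": 3, "ax": 0, "ay": 0, "az": 0, "gripper": 1}, {"x": 0, "y": 0, "z": 3, "ax": 0, "ay": 0, "az": 0, "gripper": 1}, {"x": 0, "y": 0, "z": 2, "ax": 0, "ay": 0, "az": 0, "gripper": 1}, {"x": 0, "y": 0, "z": 2, "ax": 0, "ay": 0, "az": 0, "gripper": 1}, {"x": 0, "y": 0, "z": 0, "ax": 0, "ay": 0, "az": 0, "gripper": 1}]}}

```text
clock: 4.88
position: [0.3565, -0.165, 0.0124]
ee_rot: [0.985, -0.171, -0.0, -0.0]
ft_force: [0.6, 0.6, 0.4]
grip_width: -0.001
grasp_force: 0.0
```

{"fn": "apply_moves", "kwargs": {"rows": [{"x": 0, "y": 0, "z": 2, "ax": 0, "ay": 0, "az": 0, "gripper": 1}, {"x": 0, "y": 0, "z": 1.5, "ax": 0, "ay": 0, "az": 0, "gripper": 1}, {"x": 0, "y": 0, "z": 1.5, "ax": 0, "ay": 0, "az": 0, "gripper": 1}, {"x": 0, "y": 0, "z": 0, "ax": 0, "ay": 0, "az": 0, "gripper": 1}]}}

```text
clock: 5.22
position: [0.3565, -0.165, 0.0075]
ee_rot: [0.985, -0.171, -0.0, -0.0]
ft_force: [-0.2, 0.4, 0.3]
grip_width: -0.004
grasp_force: 0.0
```

{"fn": "apply_moves", "kwargs": {"rows": [{"x": 0, "y": 0, "z": 3, "ax": 0, "ay": 0, "az": 0, "gripper": 1}, {"x": 0, "y": 0, "z": 3, "ax": 0, "ay": 0, "az": 0, "gripper": 1}, {"x": 0, "y": 0, "z": 2, "ax": 0, "ay": 0, "az": 0, "gripper": 1}, {"x": 0, "y": 0, "z": 0, "ax": 0, "ay": 0, "az": 0, "gripper": 1}]}}

```text
clock: 5.55
position: [0.3563, -0.1649, -0.0008]
ee_rot: [0.985, -0.171, -0.0, -0.0]
ft_force: [-0.1, 0.1, -0.2]
grip_width: 0.002
grasp_force: 0.0
```

{"fn": "apply_moves", "kwargs": {"rows": [{"x": 0, "y": 0, "z": 2, "ax": 0, "ay": 0, "az": 0, "gripper": 1}, {"x": 0, "y": 0, "z": 1, "ax": 0, "ay": 0, "az": 0, "gripper": 1}, {"x": 0, "y": 0, "z": 0, "ax": 0, "ay": 0, "az": 0, "gripper": 1}]}}

```text
clock: 5.8
position: [0.3566, -0.165, -0.0035]
ee_rot: [0.985, -0.171, -0.0, -0.0]
ft_force: [-0.1, -0.6, -0.4]
grip_width: -0.001
grasp_force: 0.0
```

{"fn": "apply_moves", "kwargs": {"rows": [{"x": 0, "y": 0, "z": 2, "ax": 0, "ay": 0, "az": 0, "gripper": 1}, {"x": 0, "y": 0, "z": 1, "ax": 0, "ay": 0, "az": 0, "gripper": 1}, {"x": 0, "y": 0, "z": 0, "ax": 0, "ay": 0, "az": 0, "gripper": 1}]}}

```text
clock: 6.05
position: [0.3565, -0.165, -0.0065]
ee_rot: [0.985, -0.171, -0.0, -0.0]
ft_force: [-0.7, -0.0, -0.5]
grip_width: -0.002
grasp_force: 0.0
```

{"fn": "apply_moves", "kwargs": {"rows": [{"x": 0, "y": 0, "z": 1.5, "ax": 0, "ay": 0, "az": 0, "gripper": 1}, {"x": 0, "y": 0, "z": 0, "ax": 0, "ay": 0, "az": 0, "gripper": 1}]}}

```text
clock: 6.22
position: [0.3566, -0.165, -0.0079]
ee_rot: [0.985, -0.171, -0.0, 0.0]
ft_force: [0.2, 0.3, 0.1]
grip_width: 0.004
grasp_force: 0.0
```

{"fn": "apply_moves", "kwargs": {"rows": [{"x": 0, "y": 0, "z": 1.5, "ax": 0, "ay": 0, "az": 0, "gripper": 1}, {"x": 0, "y": 0, "z": 0, "ax": 0, "ay": 0, "az": 0, "gripper": 1}]}}

```text
clock: 6.38
position: [0.3566, -0.165, -0.0095]
ee_rot: [0.985, -0.171, -0.0, -0.0]
ft_force: [0.4, 0.3, -0.4]
grip_width: -0.003
grasp_force: 0.0
```

{"fn": "apply_moves", "kwargs": {"rows": [{"x": 0, "y": 0, "z": 1.5, "ax": 0, "ay": 0, "az": 0, "gripper": 1}, {"x": 0, "y": 0, "z": 1.5, "ax": 0, "ay": 0, "az": 0, "gripper": 1}, {"x": 0, "y": 0, "z": 0, "ax": 0, "ay": 0, "az": 0, "gripper": 1}]}}

```text
clock: 6.63
position: [0.3565, -0.165, -0.0125]
ee_rot: [0.985, -0.171, -0.0, -0.0]
ft_force: [-0.0, -0.2, -0.4]
grip_width: -0.0
grasp_force: 0.0
```

{"fn": "apply_moves", "kwargs": {"rows": [{"x": 0, "y": 0, "z": 1.5, "ax": 0, "ay": 0, "az": 0, "gripper": 1}, {"x": 0, "y": 0, "z": 0, "ax": 0, "ay": 0, "az": 0, "gripper": 1}]}}

```text
clock: 6.8
position: [0.3566, -0.165, -0.014]
ee_rot: [0.985, -0.171, -0.0, -0.0]
ft_force: [-0.6, -0.5, 0.3]
grip_width: 0.004
grasp_force: 0.0
```

Run:
```python
from h import *
a=camera("scene");b=camera("top")
print(onz(b,278,272,0), [(z,proj(a,[[.3566,-.165,z]])[0].round(1).tolist()) for z in(0,.01,.02,.03)])
im=a["color"]; np.save("e_im.npy",im)
v=cv2.cvtColor(im,cv2.COLOR_RGB2GRAY)
print(v[205:250,330:372:2])
```

```text
[ 0.33441101 -0.16526227  0.        ] [(0, [343.4, 240.4]), (0.01, [344.2, 237.9]), (0.02, [344.9, 235.4]), (0.03, [345.7, 232.8])]
[[ 57 124 130 136  94  51  53  54  56  56  56  57  58  58  58  58  58  58
   58  56  60]
 [ 60 123 131 132 113  52  53  54  56  56  57  56  58  57  58  58  58  58
   58  57  64]
 [ 70 128 128 127 126  56  53  54  55  56  56  57  57  58  58  58  58  59
   57  58  74]
 [ 88 132 129 124 129  61  53  54  55  57  56  58  58  58  57  57  58  58
   58  57  99]
 [110 129 128 121 127  65  54  56  54  56  55  58  57  57  58  57  57  59
   58  57 103]
 [119 125 128 124 120  79  53  55  54  55  56  57  57  58  57  57  58  58
   57  57 112]
 [122 125 125 126 121  85  54  54  55  56  57  57  57  57  57  58  58  58
   57  62 138]
 [126 124 123 126 120  77  53  54  55  56  57  57  58  57  57  58  57  57
   57  85 146]
 [126 127 125 125 118  66  53  54  55  56  55  57  58  56  56  57  57  58
   60 134 131]
 [127 125 125 123 115  59  54  54  55  56  56  57  57  57  57  58  57  58
   71 170 125]
 [132 120 121 122 101  60  57  55  56  56  56  57  56  57  57  57  57  57
  10
[... 2337 characters left out ...]
9  94  87  87  68  92 126 128 127 197 158 132 130 127 125 117
  107 114 113]
 [ 91  89  86  86  92  89  86 116 125 128 134 195 138 130 129 128 125 118
  109 112 111]
 [ 88  89  88  86  92  91  89 109 127 129 151 180 130 130 127 127 127 122
  111 111 110]
 [ 87  91  92  87  90  90  90  99 133 129 180 170 128 128 126 126 128 123
  111 111 111]
 [ 86  87  91  90  91  95  94  93 127 129 200 155 131 129 125 129 127 117
  110 112 112]
 [ 93  90  92 101  94  95  97  93 121 138 205 143 130 130 128 127 126 114
  111 111 112]
 [ 97  97  94 103  95  92  98  96 123 153 197 135 131 128 130 128 125 113
  111 112 111]
 [ 96 102  95 101  95  92  93  97 114 175 178 131 131 129 128 129 125 107
  109 111 111]]
```

{"fn": "apply_moves", "kwargs": {"rows": [{"x": 0, "y": 0, "z": 1.5, "ax": 0, "ay": 0, "az": 0, "gripper": 1}, {"x": 0, "y": 0, "z": 0, "ax": 0, "ay": 0, "az": 0, "gripper": 1}]}}

```text
clock: 7.07
position: [0.3568, -0.1651, -0.0142]
ee_rot: [0.985, -0.171, -0.0, 0.0]
ft_force: [-9.8, 2.9, 25.3]
grip_width: 0.002
grasp_force: 12.7
```

{"fn": "apply_moves", "kwargs": {"rows": [{"x": 0, "y": 0, "z": 1.5, "ax": 0, "ay": 0, "az": 0, "gripper": 1}, {"x": 0, "y": 0, "z": 0, "ax": 0, "ay": 0, "az": 0, "gripper": 1}]}}

```text
clock: 7.23
position: [0.3569, -0.1652, -0.0143]
ee_rot: [0.985, -0.171, -0.001, 0.0]
ft_force: [-18.3, 9.1, 56.9]
grip_width: -0.002
grasp_force: 28.5
```

{"fn": "apply_moves", "kwargs": {"rows": [{"x": 0, "y": 0, "z": 1.5, "ax": 0, "ay": 0, "az": 0, "gripper": 1}, {"x": 0, "y": 0, "z": 0, "ax": 0, "ay": 0, "az": 0, "gripper": 1}]}}

```text
clock: 7.4
position: [0.3569, -0.1652, -0.0145]
ee_rot: [0.985, -0.171, -0.001, 0.001]
ft_force: [-29.8, 12.9, 88.2]
grip_width: -0.003
grasp_force: 44.4
```

Contact is at a reported z of -14 mm, so the tips are really about 25 mm shorter than stated. I let the press grow further than I should have. I'll lift now and go to the lying mallet.

Run:
```python
from h import *
p,q=plan([.40,-.20,.12],down(-12),5,[.3566,-.165,-.0185])
p,q=plan([.477,-.304,.10],down(104.9),18,p,q)
plan([.477,-.304,-.009],q,5,p,q)
```

```text
{'x': 10.5, 'y': 3.7, 'z': -27.7, 'az': -1.5} 
{'x': 10.4, 'y': 4.0, 'z': -27.7, 'az': -1.5} 
{'x': 10.3, 'y': 4.3, 'z': -27.7, 'az': -1.5} 
{'x': 10.2, 'y': 4.5, 'z': -27.7, 'az': -1.5} 
{'x': 10.1, 'y': 4.8, 'z': -27.7, 'az': -1.5} 
{'x': 5.4, 'y': 4.8, 'z': 1.1, 'az': -6.5} 
{'x': 4.8, 'y': 5.3, 'z': 1.1, 'az': -6.5} 
{'x': 4.2, 'y': 5.9, 'z': 1.1, 'az': -6.5} 
{'x': 3.5, 'y': 6.3, 'z': 1.1, 'az': -6.5} 
{'x': 2.8, 'y': 6.6, 'z': 1.1, 'az': -6.5} 
{'x': 2.0, 'y': 6.9, 'z': 1.1, 'az': -6.5} 
{'x': 1.2, 'y': 7.1, 'z': 1.1, 'az': -6.5} 
{'x': 0.4, 'y': 7.2, 'z': 1.1, 'az': -6.5} 
{'x': -0.4, 'y': 7.2, 'z': 1.1, 'az': -6.5} 
{'x': -1.2, 'y': 7.1, 'z': 1.1, 'az': -6.5} 
{'x': -2.0, 'y': 6.9, 'z': 1.1, 'az': -6.5} 
{'x': -2.8, 'y': 6.6, 'z': 1.1, 'az': -6.5} 
{'x': -3.5, 'y': 6.3, 'z': 1.1, 'az': -6.5} 
{'x': -4.2, 'y': 5.8, 'z': 1.1, 'az': -6.5} 
{'x': -4.8, 'y': 5.3, 'z': 1.1, 'az': -6.5} 
{'x': -5.4, 'y': 4.7, 'z': 1.1, 'az': -6.5} 
{'x': -5.9, 'y': 4.1, 'z': 1.1, 'az': -6.5} 
{'x': -6.3, 'y': 3.4, 'z': 1.1, 'az': -6.5} 
{'z': 21.8} 
{'z': 21.8} 
{'z': 21.8} 
{'z': 21.8} 
{'z': 21.8}
```

{"fn": "apply_moves", "kwargs": {"rows": [{"x": 0, "y": 0, "z": -30, "ax": 0, "ay": 0, "az": 0, "gripper": 0.5}, {"x": 10, "y": 4, "z": -30, "ax": 0, "ay": 0, "az": -2, "gripper": 0.5}, {"x": 10, "y": 4, "z": -28, "ax": 0, "ay": 0, "az": -2, "gripper": 0.5}, {"x": 15, "y": 6, "z": -25, "ax": 0, "ay": 0, "az": -2, "gripper": 0.5}, {"x": 15, "y": 6, "z": -25, "ax": 0, "ay": 0, "az": -2, "gripper": 0.5}]}}

```text
clock: 7.82
position: [0.3993, -0.1988, 0.1215]
ee_rot: [0.995, -0.101, 0.0, 0.0]
ft_force: [0.8, -0.5, -0.4]
grip_width: 0.498
grasp_force: 0.0
```

{"fn": "apply_moves", "kwargs": {"rows": [{"x": 5.5, "y": 5, "z": 0, "ax": 0, "ay": 0, "az": -6.5, "gripper": 0.5}, {"x": 5, "y": 5, "z": 0, "ax": 0, "ay": 0, "az": -6.5, "gripper": 0.5}, {"x": 4, "y": 6, "z": 0, "ax": 0, "ay": 0, "az": -6.5, "gripper": 0.5}, {"x": 3.5, "y": 6.5, "z": 0, "ax": 0, "ay": 0, "az": -6.5, "gripper": 0.5}, {"x": 3, "y": 6.5, "z": 0, "ax": 0, "ay": 0, "az": -6.5, "gripper": 0.5}]}}

```text
clock: 8.23
position: [0.421, -0.2275, 0.1197]
ee_rot: [0.983, 0.183, -0.0, 0.0]
ft_force: [-0.6, 0.1, 0.1]
grip_width: 0.502
grasp_force: 0.0
```

{"fn": "apply_moves", "kwargs": {"rows": [{"x": 2, "y": 7, "z": 0, "ax": 0, "ay": 0, "az": -6.5, "gripper": 0.5}, {"x": 1, "y": 7, "z": 0, "ax": 0, "ay": 0, "az": -6.5, "gripper": 0.5}, {"x": 0.5, "y": 7, "z": 0, "ax": 0, "ay": 0, "az": -6.5, "gripper": 0.5}, {"x": -0.5, "y": 7, "z": 0, "ax": 0, "ay": 0, "az": -6.5, "gripper": 0.5}, {"x": -1, "y": 7, "z": 0, "ax": 0, "ay": 0, "az": -6.5, "gripper": 0.5}]}}

```text
clock: 8.65
position: [0.4423, -0.2558, 0.1196]
ee_rot: [0.893, 0.451, -0.0, -0.0]
ft_force: [-0.7, 0.0, -0.4]
grip_width: 0.499
grasp_force: 0.0
```

{"fn": "apply_moves", "kwargs": {"rows": [{"x": -2, "y": 7, "z": 0, "ax": 0, "ay": 0, "az": -6.5, "gripper": 0.5}, {"x": -3, "y": 6.5, "z": 0, "ax": 0, "ay": 0, "az": -6.5, "gripper": 0.5}, {"x": -3.5, "y": 6.5, "z": 0, "ax": 0, "ay": 0, "az": -6.5, "gripper": 0.5}, {"x": -4, "y": 6, "z": 0, "ax": 0, "ay": 0, "az": -6.5, "gripper": 0.5}, {"x": -5, "y": 5, "z": 0, "ax": 0, "ay": 0, "az": -6.5, "gripper": 0.5}]}}

```text
clock: 9.07
position: [0.464, -0.2846, 0.1196]
ee_rot: [0.731, 0.683, -0.0, -0.0]
ft_force: [-0.2, -0.1, 1.1]
grip_width: 0.5
grasp_force: 0.0
```

{"fn": "apply_moves", "kwargs": {"rows": [{"x": -5.5, "y": 5, "z": 0, "ax": 0, "ay": 0, "az": -6.5, "gripper": 0.5}, {"x": -6, "y": 4, "z": 0, "ax": 0, "ay": 0, "az": -6.5, "gripper": 0.5}, {"x": -6, "y": 3.5, "z": 0, "ax": 0, "ay": 0, "az": -6.5, "gripper": 0.5}, {"x": 0, "y": 0, "z": 0, "ax": 0, "ay": 0, "az": 0, "gripper": 0.5}]}}

```text
clock: 9.4
position: [0.4773, -0.3024, 0.1195]
ee_rot: [0.605, 0.796, 0.0, 0.0]
ft_force: [0.0, 0.7, 0.9]
grip_width: 0.499
grasp_force: 0.0
```

Run:
```python
from h import *
o=get_obs();print(o["clock"],o["position"],o["joint_pos"],o["ft_force"])
plan([.477,-.304,-.009],down(104.9),5)
```

```text
9.4 [ 0.47725961 -0.30240384  0.11951022] [ 0.85262648  0.30980997 -0.43439024  1.72501473  0.14176063  1.13765698
  0.64782227] [0.04950606 0.68138921 0.86982079]
{'x': -0.3, 'y': -0.1, 'z': 25.7, 'az': 0.1} 
{'x': -0.3, 'y': -0.1, 'z': 25.7, 'az': 0.1} 
{'x': -0.3, 'y': -0.1, 'z': 25.7, 'az': 0.1} 
{'x': -0.3, 'y': -0.1, 'z': 25.7, 'az': 0.1} 
{'x': -0.3, 'y': -0.1, 'z': 25.7, 'az': 0.1}
```

{"fn": "apply_moves", "kwargs": {"rows": [{"x": 0, "y": 0, "z": 30, "ax": 0, "ay": 0, "az": 0, "gripper": 0.5}, {"x": -1, "y": 0, "z": 30, "ax": 0, "ay": 0, "az": 0, "gripper": 0.5}, {"x": 0, "y": 0, "z": 30, "ax": 0, "ay": 0, "az": 0, "gripper": 0.5}, {"x": 0, "y": 0, "z": 20, "ax": 0, "ay": 0, "az": 0, "gripper": 0.5}, {"x": 0, "y": 0, "z": 10, "ax": 0, "ay": 0, "az": 0, "gripper": 0.5}]}}

```text
clock: 9.82
position: [0.4754, -0.3012, -0.0031]
ee_rot: [0.608, 0.794, -0.0, -0.002]
ft_force: [0.8, -0.1, 0.4]
grip_width: 0.5
grasp_force: 0.0
```

{"fn": "apply_moves", "kwargs": {"newtons": 60, "rows": [{"x": 0, "y": 0, "z": 8, "ax": 0, "ay": 0, "az": 0, "gripper": 0.6}, {"x": 0, "y": 0, "z": 0, "ax": 0, "ay": 0, "az": 0, "gripper": 0.8}, {"x": 0, "y": 0, "z": 0, "ax": 0, "ay": 0, "az": 0, "gripper": 1}, {"x": 0, "y": 0, "z": 0, "ax": 0, "ay": 0, "az": 0, "gripper": 1}, {"x": 0, "y": 0, "z": 0, "ax": 0, "ay": 0, "az": 0, "gripper": 1}]}}

```text
clock: 10.23
position: [0.4778, -0.3028, -0.0072]
ee_rot: [0.607, 0.795, -0.0, 0.001]
ft_force: [-0.1, -0.3, -3.0]
grip_width: 0.242
grasp_force: 62.4
```

The mallet is gripped (20.6 mm, 62 N). I'll lift it, turn its head forward, and start tilting to stand it back on a face.

Run:
```python
from h import *
p,q=plan([.478,-.303,.12],down(105),4,[.478,-.303,-.008],down(105))
p,q=plan([.48,-.225,.16],down(-18)*R.from_euler('x',-20,degrees=True),18,p,q)
```

```text
{'z': -32.0} 
{'z': -32.0} 
{'z': -32.0} 
{'z': -32.0} 
{'x': 4.2, 'y': 1.2, 'z': -2.2, 'ax': -0.6, 'ay': -1.2, 'az': 6.8} 
{'x': 4.2, 'y': 0.8, 'z': -2.3, 'ax': -0.6, 'ay': -1.2, 'az': 6.8} 
{'x': 4.2, 'y': 0.3, 'z': -2.4, 'ax': -0.6, 'ay': -1.2, 'az': 6.8} 
{'x': 4.2, 'y': -0.2, 'z': -2.5, 'ax': -0.6, 'ay': -1.2, 'az': 6.8} 
{'x': 4.1, 'y': -0.6, 'z': -2.6, 'ax': -0.6, 'ay': -1.2, 'az': 6.8} 
{'x': 3.9, 'y': -1.1, 'z': -2.7, 'ax': -0.6, 'ay': -1.2, 'az': 6.8} 
{'x': 3.7, 'y': -1.5, 'z': -2.7, 'ax': -0.6, 'ay': -1.2, 'az': 6.8} 
{'x': 3.5, 'y': -1.9, 'z': -2.8, 'ax': -0.6, 'ay': -1.2, 'az': 6.8} 
{'x': 3.2, 'y': -2.3, 'z': -2.9, 'ax': -0.6, 'ay': -1.2, 'az': 6.8} 
{'x': 2.8, 'y': -2.6, 'z': -3.0, 'ax': -0.6, 'ay': -1.2, 'az': 6.8} 
{'x': 2.4, 'y': -2.9, 'z': -3.1, 'ax': -0.6, 'ay': -1.2, 'az': 6.8} 
{'x': 2.0, 'y': -3.1, 'z': -3.2, 'ax': -0.6, 'ay': -1.2, 'az': 6.8} 
{'x': 1.6, 'y': -3.3, 'z': -3.3, 'ax': -0.6, 'ay': -1.2, 'az': 6.8} 
{'x': 1.1, 'y': -3.4, 'z': -3.3, 'ax': -0.6, 'ay': -1.2, 'az': 6.8} 
{'x': 0.6, 'y': -3.4, 'z': -3.4, 'ax': -0.6, 'ay': -1.2, 'az': 6.8} 
{'x': 0.2, 'y': -3.5, 'z': -3.4, 'ax': -0.6, 'ay': -1.2, 'az': 6.8} 
{'x': -0.3, 'y': -3.4, 'z': -3.5, 'ax': -0.6, 'ay': -1.2, 'az': 6.8} 
{'x': -0.8, 'y': -3.3, 'z': -3.5, 'ax': -0.6, 'ay': -1.2, 'az': 6.8}
```

{"fn": "apply_moves", "kwargs": {"rows": [{"x": 0, "y": 0, "z": -32, "ax": 0, "ay": 0, "az": 0, "gripper": 1}, {"x": 0, "y": 0, "z": -32, "ax": 0, "ay": 0, "az": 0, "gripper": 1}, {"x": 0, "y": 0, "z": -32, "ax": 0, "ay": 0, "az": 0, "gripper": 1}, {"x": 0, "y": 0, "z": -32, "ax": 0, "ay": 0, "az": 0, "gripper": 1}, {"x": 4, "y": 1, "z": -2, "ax": -0.6, "ay": -1.2, "az": 6.8, "gripper": 1}]}}

```text
clock: 10.65
position: [0.4802, -0.3011, 0.1289]
ee_rot: [0.652, 0.758, -0.002, 0.016]
ft_force: [0.4, -0.9, -3.3]
grip_width: 0.242
grasp_force: 62.5
```

{"fn": "apply_moves", "kwargs": {"rows": [{"x": 4, "y": 1, "z": -2, "ax": -0.6, "ay": -1.2, "az": 6.8, "gripper": 1}, {"x": 4, "y": 0, "z": -2, "ax": -0.6, "ay": -1.2, "az": 6.8, "gripper": 1}, {"x": 4, "y": 0, "z": -3, "ax": -0.6, "ay": -1.2, "az": 6.8, "gripper": 1}, {"x": 4, "y": -1, "z": -3, "ax": -0.6, "ay": -1.2, "az": 6.8, "gripper": 1}, {"x": 4, "y": -1, "z": -3, "ax": -0.6, "ay": -1.2, "az": 6.8, "gripper": 1}]}}

```text
clock: 11.07
position: [0.4774, -0.2771, 0.1345]
ee_rot: [0.846, 0.529, -0.013, 0.069]
ft_force: [-0.2, 0.3, -2.7]
grip_width: 0.247
grasp_force: 62.4
```

{"fn": "apply_moves", "kwargs": {"rows": [{"x": 4, "y": -1.5, "z": -3, "ax": -0.6, "ay": -1.2, "az": 6.8, "gripper": 1}, {"x": 3.5, "y": -2, "z": -3, "ax": -0.6, "ay": -1.2, "az": 6.8, "gripper": 1}, {"x": 3, "y": -2, "z": -3, "ax": -0.6, "ay": -1.2, "az": 6.8, "gripper": 1}, {"x": 3, "y": -2.5, "z": -3, "ax": -0.6, "ay": -1.2, "az": 6.8, "gripper": 1}, {"x": 2.5, "y": -3, "z": -3, "ax": -0.6, "ay": -1.2, "az": 6.8, "gripper": 1}]}}

```text
clock: 11.48
position: [0.4785, -0.2549, 0.1459]
ee_rot: [0.96, 0.255, -0.022, 0.118]
ft_force: [-0.6, 0.7, -2.1]
grip_width: 0.24
grasp_force: 62.4
```

{"fn": "apply_moves", "kwargs": {"rows": [{"x": 2, "y": -3, "z": -3, "ax": -0.6, "ay": -1.2, "az": 6.8, "gripper": 1}, {"x": 1.5, "y": -3, "z": -3, "ax": -0.6, "ay": -1.2, "az": 6.8, "gripper": 1}, {"x": 1, "y": -3.5, "z": -3.5, "ax": -0.6, "ay": -1.2, "az": 6.8, "gripper": 1}, {"x": 0.5, "y": -3.5, "z": -3.5, "ax": -0.6, "ay": -1.2, "az": 6.8, "gripper": 1}, {"x": 0, "y": -3.5, "z": -3.5, "ax": -0.6, "ay": -1.2, "az": 6.8, "gripper": 1}]}}

```text
clock: 11.9
position: [0.479, -0.2333, 0.157]
ee_rot: [0.986, -0.043, -0.029, 0.157]
ft_force: [0.4, 0.1, -3.3]
grip_width: 0.244
grasp_force: 62.4
```

{"fn": "apply_moves", "kwargs": {"rows": [{"x": 0, "y": -3.5, "z": -3.5, "ax": -0.6, "ay": -1.2, "az": 6.8, "gripper": 1}, {"x": 0, "y": -3.5, "z": -3.5, "ax": -0.6, "ay": -1.2, "az": 6.8, "gripper": 1}]}}

```text
clock: 12.07
position: [0.4804, -0.2245, 0.1613]
ee_rot: [0.972, -0.162, -0.032, 0.169]
ft_force: [0.3, 0.0, -1.3]
grip_width: 0.244
grasp_force: 62.4
```

Run:
```python
from h import *
o=get_obs();print(o["clock"],o["position"],o["joint_pos"].round(2) if hasattr(o["joint_pos"],"round") else o["joint_pos"],o["grip_width"],o["grasp_force"])
q=R.from_quat(o["ee_rot"]);print(q.as_matrix().round(2))
print("lift to tilt -70")
plan([.48,-.225,.13],down(-18)*R.from_euler('x',-70,degrees=True),7)
```

```text
12.0667 [ 0.48043271 -0.22450655  0.16133676] [ 0.42  0.21 -0.33  1.79  0.42  1.27 -1.96] 0.243568758150952 62.402780055999756
[[ 0.95 -0.3  -0.12]
 [-0.33 -0.89 -0.32]
 [-0.01  0.34 -0.94]]
lift to tilt -70
{'y': -1.4, 'z': 4.2, 'ax': -7.2, 'ay': 0.1, 'az': -0.1} TOO FAST
{'y': -2.0, 'z': 4.0, 'ax': -7.2, 'ay': 0.1, 'az': -0.1} TOO FAST
{'y': -2.4, 'z': 3.8, 'ax': -7.2, 'ay': 0.1, 'az': -0.1} TOO FAST
{'y': -2.9, 'z': 3.4, 'ax': -7.2, 'ay': 0.1, 'az': -0.1} TOO FAST
{'y': -3.3, 'z': 3.0, 'ax': -7.2, 'ay': 0.1, 'az': -0.1} TOO FAST
{'y': -3.6, 'z': 2.6, 'ax': -7.2, 'ay': 0.1, 'az': -0.1} TOO FAST
{'y': -3.9, 'z': 2.1, 'ax': -7.2, 'ay': 0.1, 'az': -0.1} TOO FAST
```

{"fn": "apply_moves", "kwargs": {"rows": [{"x": 0, "y": 0, "z": 0, "ax": -7, "ay": 0, "az": 0, "gripper": 1}, {"x": 0, "y": 0, "z": 0, "ax": -7, "ay": 0, "az": 0, "gripper": 1}, {"x": 0, "y": 0, "z": 0, "ax": -7, "ay": 0, "az": 0, "gripper": 1}, {"x": 0, "y": 0, "z": 0, "ax": -7, "ay": 0, "az": 0, "gripper": 1}, {"x": 0, "y": 0, "z": 0, "ax": -7, "ay": 0, "az": 0, "gripper": 1}]}}

```text
clock: 12.48
position: [0.4817, -0.224, 0.162]
ee_rot: [0.876, -0.142, -0.076, 0.455]
ft_force: [0.4, -0.8, -3.9]
grip_width: 0.244
grasp_force: 62.6
```

{"fn": "apply_moves", "kwargs": {"rows": [{"x": 0, "y": 0, "z": 0, "ax": -7, "ay": 0, "az": 0, "gripper": 1}, {"x": 0, "y": 0, "z": 0, "ax": -7, "ay": 0, "az": 0, "gripper": 1}, {"x": 0, "y": 0, "z": 0, "ax": 0, "ay": 0, "az": 0, "gripper": 1}]}}

```text
clock: 12.73
position: [0.4798, -0.2223, 0.1561]
ee_rot: [0.814, -0.127, -0.098, 0.559]
ft_force: [-1.5, -0.2, -4.1]
grip_width: 0.243
grasp_force: 62.7
```

Run:
```python
from h import *
import pickle
a=camera("scene");b=camera("top");pickle.dump((a,b),open("c3.pkl","wb"))
o=get_obs();p=np.array(o["position"]);print(o["clock"],p,np.round(o["joint_pos"],2),o["grip_width"])
q=R.from_quat(o["ee_rot"]);print(q.as_matrix().round(3))
A=cv2.resize(a["color"][100:240,220:400],(540,420),interpolation=2);B=cv2.resize(b["color"][140:280,230:320],(270,420),interpolation=2)
hd=p+q.apply([.05,0,-.025]);hd2=p+q.apply([.05,0,0])+[0,0,.025]; print(hd,hd2)
for im,c,o0 in((A,a,(220,100)),(B,b,(230,140))):
    for P,col in((hd,(255,0,255)),(hd2,(0,255,0))):
        u,v=proj(c,[P])[0];cv2.circle(im,(int((u-o0[0]+.5)*3),int((v-o0[1]+.5)*3)),2,col,-1)
save("i.png",np.hstack([A,B]))
```

```text
12.8333 [ 0.48059772 -0.22442262  0.15951401] [-0.01  0.6  -0.27  1.76  1.01  1.76 -2.53] 0.2419238328250675
[[ 0.948 -0.107 -0.301]
 [-0.319 -0.349 -0.881]
 [-0.011  0.931 -0.365]]
[ 0.5355015  -0.21836374  0.16810849] [ 0.52797772 -0.24038655  0.18397674]
```

View pics/i.png

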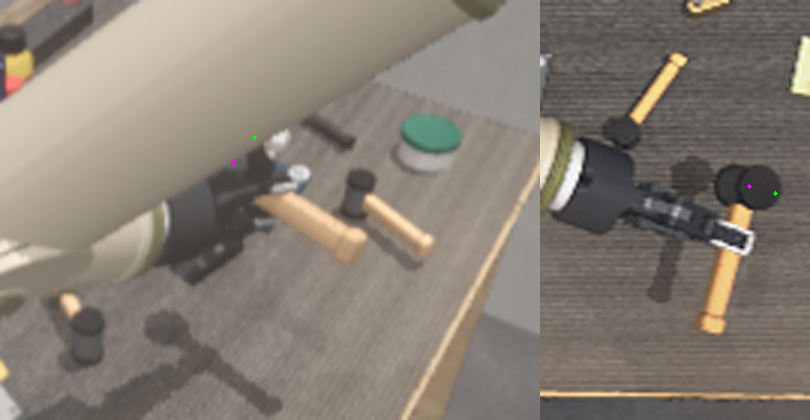

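The top crop shows the held mallet nearly upright, its upper face at (763,187) and its lower face near (730,185). The head matches the magenta mark, so the 25 mm error runs along the tool axis. I'll lower it now, shifted slightly towards the robot to clear the small mallet.

{"fn": "apply_moves", "kwargs": {"rows": [{"x": -7, "y": -17, "z": 11.5, "ax": 0, "ay": 1.9, "az": -0.7, "gripper": 1}, {"x": -7, "y": -17, "z": 11.5, "ax": 0, "ay": 1.9, "az": -0.7, "gripper": 1}, {"x": -7, "y": -17, "z": 11.5, "ax": 0, "ay": 0, "az": 0, "gripper": 1}, {"x": -7, "y": -17, "z": 11.5, "ax": 0, "ay": 0, "az": 0, "gripper": 1}, {"x": -7, "y": -17, "z": 11.5, "ax": 0, "ay": 0, "az": 0, "gripper": 1}]}}

```text
clock: 13.25
position: [0.442, -0.2371, 0.0649]
ee_rot: [0.821, -0.106, -0.074, 0.556]
ft_force: [-0.7, 0.2, -5.8]
grip_width: 0.244
grasp_force: 62.7
```

Run:
```python
from h import *
o=get_obs();p=np.array(o["position"]);print(o["clock"],p,np.round(o["joint_pos"],2),o["grip_width"],o["ft_force"])
q=R.from_quat(o["ee_rot"]);print(q.as_matrix().round(3)); print("head",p+q.apply([.05,0,-.025]), "down in tool",q.inv().apply([0,0,-1]))
```

```text
13.25 [ 0.44201419 -0.23713179  0.06487237] [-0.44  0.67  0.23  1.94  0.86  1.39 -2.6 ] 0.24432289421065967 [-0.7327853   0.20404147 -5.7603814 ]
[[ 0.967 -0.092 -0.238]
 [-0.256 -0.36  -0.897]
 [-0.003  0.928 -0.371]]
head [ 0.49631372 -0.22748023  0.07400522] down in tool [ 0.00305044 -0.928462    0.37141488]
```

{"fn": "apply_moves", "kwargs": {"rows": [{"x": 4, "y": -11, "z": 3, "ax": 0, "ay": 3.7, "az": -1.5, "gripper": 1}, {"x": 4, "y": -11, "z": 3, "ax": 0, "ay": 3.7, "az": -1.5, "gripper": 1}]}}

```text
clock: 13.42
position: [0.4508, -0.2359, 0.0416]
ee_rot: [0.827, -0.046, -0.035, 0.56]
ft_force: [0.7, 1.5, -3.3]
grip_width: 0.24
grasp_force: 62.7
```

Run:
```python
from h import *
o=get_obs();p=np.array(o["position"]);print(o["clock"],p,np.round(o["joint_pos"],3),o["grip_width"],o["ft_force"])
q=R.from_quat(o["ee_rot"]);print(q.as_matrix().round(3)); print("head",p+q.apply([.05,0,-.025]), "down in tool",q.inv().apply([0,0,-1]))
```

```text
13.4167 [ 0.45077012 -0.23587922  0.0415948 ] [-0.628  0.712  0.393  2.031  0.875  1.216 -2.597] 0.2404796014474835 [ 0.69890632  1.5080845  -3.34888371]
[[ 0.993 -0.037 -0.109]
 [-0.115 -0.37  -0.922]
 [-0.006  0.928 -0.371]]
head [ 0.50316855 -0.21859745  0.05058058] down in tool [ 0.00600283 -0.92843884  0.3714368 ]
```

{"fn": "apply_moves", "kwargs": {"rows": [{"x": 0, "y": -6, "z": 2.5, "ax": 0, "ay": 1, "az": -0.5, "gripper": 1}, {"x": 0, "y": -4, "z": 1.5, "ax": 0, "ay": 0, "az": 0, "gripper": 1}, {"x": 0, "y": 0, "z": 0, "ax": 0, "ay": 0, "az": 0, "gripper": 1}]}}

```text
clock: 13.67
position: [0.4501, -0.2352, 0.0306]
ee_rot: [0.826, -0.037, -0.032, 0.561]
ft_force: [-0.3, -0.5, -2.4]
grip_width: 0.246
grasp_force: 62.7
```

{"fn": "apply_moves", "kwargs": {"rows": [{"x": 0, "y": -2, "z": 1, "ax": 0, "ay": 0, "az": 0, "gripper": 1}, {"x": 0, "y": 0, "z": 0, "ax": 0, "ay": 0, "az": 0, "gripper": 1}]}}

```text
clock: 13.83
position: [0.4497, -0.2362, 0.0284]
ee_rot: [0.826, -0.038, -0.032, 0.562]
ft_force: [0.6, -0.4, -3.4]
grip_width: 0.242
grasp_force: 62.7
```

{"fn": "apply_moves", "kwargs": {"rows": [{"x": 0, "y": -2, "z": 1, "ax": 0, "ay": 0, "az": 0, "gripper": 1}, {"x": 0, "y": 0, "z": 0, "ax": 0, "ay": 0, "az": 0, "gripper": 1}]}}

```text
clock: 14.0
position: [0.4495, -0.2367, 0.0264]
ee_rot: [0.825, -0.037, -0.032, 0.563]
ft_force: [0.3, 1.4, 1.2]
grip_width: 0.243
grasp_force: 63.1
```

Contact is light, so I'll release gently and back the fingers out along their own axis.

{"fn": "apply_moves", "kwargs": {"rows": [{"x": 0, "y": 0, "z": 0, "ax": 0, "ay": 0, "az": 0, "gripper": 0.68}, {"x": 0, "y": 0, "z": 0, "ax": 0, "ay": 0, "az": 0, "gripper": 0.65}, {"x": 0, "y": 0, "z": 0, "ax": 0, "ay": 0, "az": 0, "gripper": 0.6}, {"x": 0, "y": 0, "z": -4, "ax": 0, "ay": 0, "az": 0, "gripper": 0.6}, {"x": 0, "y": 0, "z": -10, "ax": 0, "ay": 0, "az": 0, "gripper": 0.6}]}}

```text
clock: 14.42
position: [0.4496, -0.2239, 0.0314]
ee_rot: [0.825, -0.036, -0.033, 0.563]
ft_force: [0.3, -0.7, -1.2]
grip_width: 0.399
grasp_force: 0.5
```

{"fn": "apply_moves", "kwargs": {"rows": [{"x": 0, "y": 0, "z": -20, "ax": 0, "ay": 0, "az": 0, "gripper": 0.6}, {"x": 0, "y": 5, "z": -30, "ax": 0, "ay": 0, "az": 0, "gripper": 0.6}, {"x": 0, "y": 15, "z": -30, "ax": 0, "ay": 0, "az": 0, "gripper": 0.6}, {"x": 0, "y": 30, "z": -10, "ax": 0, "ay": 0, "az": 0, "gripper": 0.6}, {"x": 0, "y": 30, "z": 0, "ax": 6, "ay": 0, "az": 0, "gripper": 0.4}]}}

```text
clock: 14.83
position: [0.4588, -0.1626, 0.1353]
ee_rot: [0.85, -0.032, -0.03, 0.524]
ft_force: [1.4, 1.2, 0.9]
grip_width: 0.525
grasp_force: 0.0
```

Run:
```python
from h import *
import pickle
a=camera("scene");b=camera("top");pickle.dump((a,b),open("c4.pkl","wb"))
o=get_obs();p=np.array(o["position"]);print(o["clock"],p,np.round(o["joint_pos"],2),o["grip_width"])
q=R.from_quat(o["ee_rot"]);print(q.as_matrix().round(3))
c=b["color"];box=(265,185,325,260)
h=cv2.cvtColor(c[box[1]:box[3],box[0]:box[2]],cv2.COLOR_RGB2HSV).astype(int)
for nm,m in(("wood",(h[...,1]>80)&(h[...,2]>100)&(h[...,0]<25)),("dark",(h[...,2]<62)&(h[...,1]<90))):
    n,l,s,ce=cv2.connectedComponentsWithStats(m.astype(np.uint8))
    for i in 1+np.argsort(-s[1:,4])[:3]:
        ys,xs=np.where(l==i);zz=.043 if nm=="wood" else .064
        W=np.array([onz(b,x+box[0],y+box[1],zz) for x,y in zip(xs,ys)])[:,:2]
        mm=W.mean(0);d=np.linalg.svd(W-mm,full_matrices=False)[2][0];t=(W-mm)@d;w=(W-mm)@[-d[1],d[0]]
        print(nm,len(xs),s[i][:4]+[box[0],box[1],0,0],mm.round(4),np.degrees(np.arctan2(d[1],d[0])).round(1),(mm+d*t.min()).round(4),(mm+d*t.max()).round(4),np.ptp(t).round(4),np.ptp(w).round(4))
```

```text
14.9333 [ 0.45936098 -0.16835734  0.14135298] [-0.78  0.45  0.46  2.01  0.78  1.38 -2.41] 0.5993044412325579
[[ 0.995 -0.043 -0.089]
 [-0.099 -0.457 -0.884]
 [-0.002  0.888 -0.459]]
wood 196 [265 223  22  35] [ 0.4286 -0.1514] 148.3 [ 0.4803 -0.1833] [ 0.3842 -0.124 ] 0.1129 0.0209
dark 8 [282 212   4   5] [ 0.5091 -0.1784] 142.6 [ 0.5149 -0.1828] [ 0.5031 -0.1738] 0.0148 0.0036
dark 8 [265 225   2   6] [ 0.4694 -0.126 ] 173.0 [ 0.4754 -0.1268] [ 0.4607 -0.1249] 0.0149 0.0033
dark 8 [276 228   4   4] [ 0.4624 -0.1635] 139.9 [ 0.4664 -0.1669] [ 0.4569 -0.1589] 0.0124 0.006
```

Run:
```python
from h import *
plan([.40,-.03,.20],down(-31.7),10)
```

```text
{'x': -7.3, 'y': -0.9, 'z': -14.4, 'ax': 6.2, 'ay': -1.4, 'az': 2.3} 
{'x': -7.7, 'y': -2.1, 'z': -14.0, 'ax': 6.2, 'ay': -1.4, 'az': 2.3} 
{'x': -8.2, 'y': -3.2, 'z': -13.6, 'ax': 6.2, 'ay': -1.4, 'az': 2.3} 
{'x': -8.6, 'y': -4.3, 'z': -13.0, 'ax': 6.2, 'ay': -1.4, 'az': 2.3} 
{'x': -9.1, 'y': -5.3, 'z': -12.2, 'ax': 6.2, 'ay': -1.4, 'az': 2.3} 
{'x': -9.7, 'y': -6.2, 'z': -11.4, 'ax': 6.2, 'ay': -1.4, 'az': 2.3} 
{'x': -10.2, 'y': -7.0, 'z': -10.4, 'ax': 6.2, 'ay': -1.4, 'az': 2.3} 
{'x': -10.7, 'y': -7.6, 'z': -9.4, 'ax': 6.2, 'ay': -1.4, 'az': 2.3} 
{'x': -11.3, 'y': -8.1, 'z': -8.3, 'ax': 6.2, 'ay': -1.4, 'az': 2.3} 
{'x': -11.8, 'y': -8.4, 'z': -7.1, 'ax': 6.2, 'ay': -1.4, 'az': 2.3}
```

{"fn": "apply_moves", "kwargs": {"rows": [{"x": -7.5, "y": -1, "z": -14.5, "ax": 6.2, "ay": -1.4, "az": 2.3, "gripper": 0.3}, {"x": -7.5, "y": -2, "z": -14, "ax": 6.2, "ay": -1.4, "az": 2.3, "gripper": 0.3}, {"x": -8, "y": -3, "z": -13.5, "ax": 6.2, "ay": -1.4, "az": 2.3, "gripper": 0.3}, {"x": -8.5, "y": -4.5, "z": -13, "ax": 6.2, "ay": -1.4, "az": 2.3, "gripper": 0.3}, {"x": -9, "y": -5.5, "z": -12, "ax": 6.2, "ay": -1.4, "az": 2.3, "gripper": 0.3}]}}

```text
clock: 15.35
position: [0.4283, -0.097, 0.1659]
ee_rot: [0.949, -0.161, -0.018, 0.272]
ft_force: [-0.3, 0.1, -0.3]
grip_width: 0.699
grasp_force: 0.0
```

{"fn": "apply_moves", "kwargs": {"rows": [{"x": -9.5, "y": -6, "z": -11.5, "ax": 6.2, "ay": -1.4, "az": 2.3, "gripper": 0.3}, {"x": -10, "y": -7, "z": -10.5, "ax": 6.2, "ay": -1.4, "az": 2.3, "gripper": 0.3}, {"x": -10.5, "y": -7.5, "z": -9.5, "ax": 6.2, "ay": -1.4, "az": 2.3, "gripper": 0.3}, {"x": -11.5, "y": -8, "z": -8, "ax": 6.2, "ay": -1.4, "az": 2.3, "gripper": 0.3}, {"x": -12, "y": -8.5, "z": -7, "ax": 6.2, "ay": -1.4, "az": 2.3, "gripper": 0.3}]}}

```text
clock: 15.77
position: [0.3984, -0.0287, 0.1958]
ee_rot: [0.963, -0.269, -0.005, -0.001]
ft_force: [-0.7, -0.5, 0.1]
grip_width: 0.698
grasp_force: 0.0
```

```bash
cat > look.py <<'E'
from h import *
import pickle,sys
a=camera("scene");b=camera("top");pickle.dump((a,b),open("c5.pkl","wb"))
o=get_obs();p=np.array(o["position"]);print(o["clock"],p,np.round(o["joint_pos"],2),o["grip_width"])
print(R.from_quat(o["ee_rot"]).as_matrix().round(3))
c=b["color"];box=(255,185,325,260)
h=cv2.cvtColor(c[box[1]:box[3],box[0]:box[2]],cv2.COLOR_RGB2HSV).astype(int)
m=(h[...,1]>80)&(h[...,2]>100)&(h[...,0]<25)
n,l,s,ce=cv2.connectedComponentsWithStats(m.astype(np.uint8))
for i in 1+np.argsort(-s[1:,4])[:2]:
    ys,xs=np.where(l==i)
    for zz in(.026,.043):
        W=np.array([onz(b,x+box[0],y+box[1],zz) for x,y in zip(xs,ys)])[:,:2]
        mm=W.mean(0);d=np.linalg.svd(W-mm,full_matrices=False)[2][0];d=d if d[0]<0 else -d;t=(W-mm)@d;w=(W-mm)@[-d[1],d[0]]
        e=mm+d*t.max();print("wood",zz,len(xs),mm.round(4),np.degrees(np.arctan2(d[1],d[0])).round(1),"end",e.round(4),"L",np.ptp(t).round(4),"w",(w.std()*12**.5).round(4),"head",(e-.134*d).round(4),"grip",(e-.069*d).round(4))
E
python3 look.py
python3 - <<'E'
from h import *
import pickle
a,b=pickle.load(open("c5.pkl","rb"))
g=cv2.cvtColor(b["color"],cv2.COLOR_RGB2HSV)[...,2]
print("\n".join("".join("#" if v<50 else "+" if v<72 else "w" if v>150 else "." for v in r) for r in g[195:255,262:318]))
E
```

```text
15.8667 [ 0.39785131 -0.03042809  0.19594276] [-0.63 -0.22  0.53  2.05  0.11  1.29 -2.26] 0.7011969077154763
[[ 0.854 -0.521 -0.009]
 [-0.521 -0.854  0.005]
 [-0.01   0.    -1.   ]]
wood 0.026 255 [ 0.4346 -0.1536] 148.7 end [ 0.3856 -0.1238] L 0.1169 w 0.0199 head [ 0.5    -0.1935] grip [ 0.4445 -0.1596]
wood 0.043 255 [ 0.4347 -0.1534] 148.7 end [ 0.3864 -0.124 ] L 0.1152 w 0.0196 head [ 0.5008 -0.1937] grip [ 0.4453 -0.1599]
........................................................
........................................................
........................................................
........................................................
........................................................
........................................................
........................................................
........................................................
........................................................
........................................................
........................................................
.........................................
[... 2051 characters left out ...]
................
.......wwwwwww..........................................
.......wwwwwww..........................................
......wwwwwww...........................................
.....wwwwwww............................................
.....wwwwwww............................................
....wwwwwww.............................................
....wwwwwww.............................................
..wwwwwwww..............................................
..wwwwwww...............................................
.wwwwwww................................................
wwwwwwww................................................
.wwwwwww................................................
```

Run:
```python
from h import *
import pickle
a,b=pickle.load(open("c5.pkl","rb"))
save("j.png",np.hstack([cv2.resize(a["color"][140:250,240:350],(400,400),interpolation=2),cv2.resize(b["color"][190:270,245:325],(400,400),interpolation=2)]))
```

```text
(no output)
```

View pics/j.png

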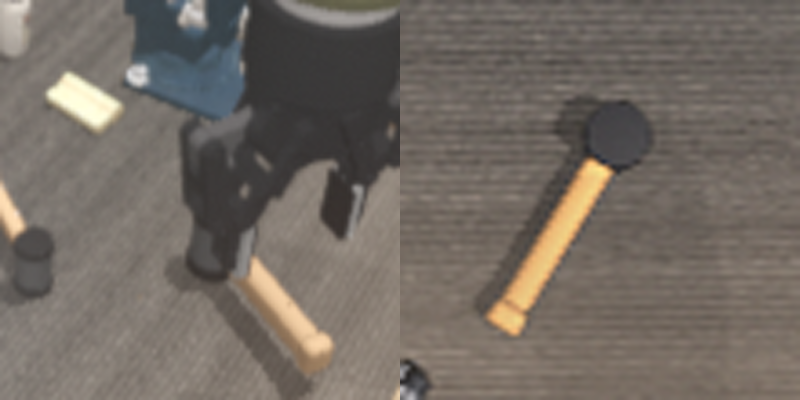

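The mallet stands upright again, with its top face at right-crop (620,133) and its handle end near (507,318). Now for a proper grip at the corrected height.

Run:
```python
from h import *
import pickle
a,b=pickle.load(open("c5.pkl","rb"))
hd=onz(b,288.5,216.1,.064)[:2];e=np.array([.3864,-.124]);d=(e-hd)/np.linalg.norm(e-hd)
print(hd,np.linalg.norm(e-hd),np.degrees(np.arctan2(d[1],d[0])),hd+.065*d)
p,q=plan([.4455,-.1600,.10],down(-31.3),5)
plan([.4455,-.1600,-.002],down(-31.3),4,p,q)
```

```text
[ 0.5019808  -0.19424708] 0.13525374193165282 148.70982696771486 [ 0.44643519 -0.16048787]
{'x': 21.8, 'y': 17.2, 'z': 19.0, 'ay': 0.1} 
{'x': 21.8, 'y': 17.2, 'z': 19.0, 'ay': 0.1} 
{'x': 21.7, 'y': 17.2, 'z': 19.1, 'ay': 0.1} 
{'x': 21.7, 'y': 17.2, 'z': 19.1, 'ay': 0.1} 
{'x': 21.6, 'y': 17.2, 'z': 19.1, 'ay': 0.1} 
{'z': 25.5} 
{'z': 25.5} 
{'z': 25.5} 
{'z': 25.5}
```

{"fn": "apply_moves", "kwargs": {"rows": [{"x": 22, "y": 17, "z": 19, "ax": 0, "ay": 0, "az": 0, "gripper": 0.3}, {"x": 22, "y": 17, "z": 19, "ax": 0, "ay": 0, "az": 0, "gripper": 0.3}, {"x": 22, "y": 17, "z": 19, "ax": 0, "ay": 0, "az": 0, "gripper": 0.3}, {"x": 22, "y": 17, "z": 19, "ax": 0, "ay": 0, "az": 0, "gripper": 0.3}, {"x": 21, "y": 17.5, "z": 19, "ax": 0, "ay": 0, "az": 0, "gripper": 0.3}]}}

```text
clock: 16.28
position: [0.4468, -0.1603, 0.0979]
ee_rot: [0.964, -0.266, -0.006, 0.004]
ft_force: [0.5, 1.5, 0.1]
grip_width: 0.701
grasp_force: 0.0
```

{"fn": "apply_moves", "kwargs": {"rows": [{"x": 0, "y": 0, "z": 28, "ax": 0, "ay": 0, "az": 0, "gripper": 0.3}, {"x": 0, "y": 0, "z": 28, "ax": 0, "ay": 0, "az": 0, "gripper": 0.3}, {"x": 0, "y": 0, "z": 25, "ax": 0, "ay": 0, "az": 0, "gripper": 0.3}, {"x": 0, "y": 0, "z": 15, "ax": 0, "ay": 0, "az": 0, "gripper": 0.3}, {"x": 0, "y": 0, "z": 6, "ax": 0, "ay": 0, "az": 0, "gripper": 0.4}]}}

```text
clock: 16.7
position: [0.4431, -0.1588, -0.0059]
ee_rot: [0.964, -0.267, -0.009, 0.004]
ft_force: [0.1, -0.6, 0.5]
grip_width: 0.601
grasp_force: 0.0
```

Run:
```python
from h import *
o=get_obs();print(o["clock"],np.round(o["joint_pos"],2),o["ft_force"])
plan([.4458,-.1602,-.002],down(-31.3),1)
```

```text
16.7 [-0.41  0.34  0.73  2.09 -0.29  0.83 -1.61] [ 0.06985041 -0.56070544  0.54190446]
{'x': 2.9, 'y': -0.1, 'z': -4.0, 'ax': 0.7, 'ay': 0.8, 'az': 0.4}
```

{"fn": "apply_moves", "kwargs": {"newtons": 110, "rows": [{"x": 0, "y": 0, "z": -3, "ax": 0.3, "ay": 0.6, "az": 0.3, "gripper": 0.6}, {"x": 0, "y": 0, "z": 0, "ax": 0, "ay": 0, "az": 0, "gripper": 0.75}, {"x": 0, "y": 0, "z": 0, "ax": 0, "ay": 0, "az": 0, "gripper": 0.9}, {"x": 0, "y": 0, "z": 0, "ax": 0, "ay": 0, "az": 0, "gripper": 1}, {"x": 0, "y": 0, "z": 0, "ax": 0, "ay": 0, "az": 0, "gripper": 1}]}}

```text
clock: 17.12
position: [0.446, -0.1595, 0.0011]
ee_rot: [0.963, -0.271, 0.001, 0.001]
ft_force: [-3.0, 1.4, 7.5]
grip_width: 0.189
grasp_force: 107.4
```

Run:
```python
from h import *
o=get_obs();print(o["clock"],o["position"],R.from_quat(o["ee_rot"]).as_matrix().round(3).tolist(),o["grip_width"],o["grasp_force"],o["ft_force"])
import pickle
a,b=pickle.load(open("c0.pkl","rb"))
# refine stand: bosses by brightness-weighted brass mask at 8x upsample, case outline corners in top view
for nm,c,box in(("scene",a,(185,208,230,262)),("top",b,(190,150,225,195))):
    im=cv2.resize(c["color"][box[1]:box[3],box[0]:box[2]],None,fx=8,fy=8,interpolation=2)
    h=cv2.cvtColor(im,cv2.COLOR_RGB2HSV).astype(int)
    for tag,m in(("brass",(h[...,0]>10)&(h[...,0]<35)&(h[...,1]>75)&(h[...,2]>90)),("case",(h[...,2]>185)&(h[...,1]<40))):
        if tag=="brass": m=cv2.morphologyEx(m.astype(np.uint8),cv2.MORPH_CLOSE,np.ones((25,25)))
        n,l,s,ce=cv2.connectedComponentsWithStats(m.astype(np.uint8))
        for i in 1+np.argsort(-s[1:,4])[:3 if tag=="brass" else 1]:
            cn=max(cv2.findContours((l==i).astype(np.uint8),0,1)[0],key=cv2.contourArea)
            if tag=="brass":
                (x,y),r=cv2.minEnclosingCircle(cn);f=cv2.fitEllipse(cn) if len(cn)>5 else None
                print(nm,tag,s[i][4]//64,((ce[i]+.5)/8-.5+box[:2]).round(2),"ell",(np.array(f[0])+.5)/8-.5+box[:2] if f else 0, np.array(f[1])/8)
            else:
                print(nm,tag,((cv2.boxPoints(cv2.minAreaRect(cn))+.5)/8-.5+np.array(box[:2])).round(1).tolist(),(cv2.approxPolyDP(cn,20,True)[:,0]/8-.4+np.array(box[:2])).round(1).tolist())
```

```text
17.1167 [ 0.44595229 -0.15950921  0.0010795 ] [[0.853, -0.521, 0.002], [-0.521, -0.853, -0.002], [0.002, 0.001, -1.0]] 0.18899016625684256 107.39891052246094 [-2.97593608  1.39368674  7.52242414]
scene brass 43 [218.15 221.08] ell [218.21526718 221.16678905] [ 4.47313929 13.11923218]
scene brass 15 [200.03 222.98] ell [200.0963459  222.73625565] [4.28297377 5.68417501]
scene brass 11 [212.42 239.73] ell [212.54925728 239.16154861] [4.20881224 5.3734374 ]
scene case [[183.4, 223.6], [204.9, 207.3], [227.5, 237.1], [206.0, 253.3]] [[204.5, 209.5], [184.6, 225.1], [206.7, 252.4], [226.5, 236.5]]
top brass 44 [222.25 173.72] ell [222.24141693 173.95373344] [ 5.15378904 11.81269932]
top brass 24 [207.86 180.53] ell [207.85598755 180.53237915] [5.25200176 5.80593443]
top brass 22 [209.83 165.49] ell [209.78478813 165.50624752] [4.97873831 6.04570389]
top case [[196.2, 184.6], [200.0, 155.6], [222.0, 158.5], [218.2, 187.4]] [[202.7, 156.1], [199.7, 158.1], [197.6, 183.0], [217.4, 187.2], [221.6, 160.2]]
```

Gripped at 107 N with the mallet upright. In tool axes the striking face centre is now at about (65, 0.5, 1) mm. Next I'll work out the strike pose.

```bash
cat >> h.py <<'E'
FACE=np.array([.0653,.0005,.001])
def strike(boss,psi,s):
    c,sn=np.cos(np.radians(psi)),np.sin(np.radians(psi)); n=np.array([-.5*c,-.5*sn,.866]);u=np.array([.866*c,.866*sn,.5])
    q=R.from_matrix(np.c_[u,np.cross(-n,u),-n]); return np.array(boss)+n*s-q.apply(FACE),q
E
python3 - <<'E'
from h import *
import pickle
a,b=pickle.load(open("c0.pkl","rb"))
U=two(a,(200.5,222.8),b,(209.8,165.6));L=two(a,(212.5,239.5),b,(207.86,180.53));print(U,L)
m=two(a,(205.9,231.0),b,(208.82,173.05));print("mid",m)
for zu in(.083,.086,.09):
    u=onz(b,209.8,165.6,zu);l=onz(b,207.86,180.53,zu-.024);d=u-l;print(zu,u,np.linalg.norm(d),np.degrees(np.arctan2(d[1],d[0])))
# base-plate edges (top crop pts, z=8mm): far-left, far-right, near-left, near-right
g=lambda x,y:((x+.5)/(400/55)-.5+185,(y+.5)/(400/55)-.5+145)
P=[onz(b,*g(x,y),.008) for x,y in((108,58),(356,98),(68,303),(296,350))];print(np.round(P,4).tolist())
f=lambda d:np.degrees(np.arctan2(d[1],d[0]));print("yaw from plate",f(P[0]-P[2]),f(P[1]-P[3]),f(P[0]-P[1])-90,f(P[2]-P[3])-90,np.mean(P,0))
E
```

```text
(array([0.64895747, 0.03968119, 0.08081729]), np.float64(0.00042417484309994184)) (array([0.60833707, 0.04866435, 0.05542572]), np.float64(0.0013226804472922212))
mid (array([0.62941432, 0.04446253, 0.06819325]), np.float64(0.002058438579980386))
0.083 [0.64836028 0.03922829 0.083     ] 0.04839337958516363 -11.726184931779052
0.086 [0.6478024  0.03874976 0.086     ] 0.04829041539119681 -11.742737375202452
0.09 [0.64705855 0.03811171 0.09      ] 0.0481532465711611 -11.764953615807794
[[0.7042, 0.0853, 0.008], [0.6869, -0.0234, 0.008], [0.5964, 0.0995, 0.008], [0.5766, 0.0005, 0.008]]
yaw from plate -7.547170270980998 -12.21691871413699 -9.033094958867594 -11.286930359180687 [0.64099646 0.04049134 0.008     ]
```

Run:
```python
from h import *
B=[.648,.039,.085]
for s in(.06,.02,.001): print(s,strike(B,-11.3,s)[0].round(4))
p1,q1=strike(B,-11.3,.06)
o=get_obs();q0=R.from_quat(o["ee_rot"]);p0=np.array(o["position"])
print("lift");p,q=plan(p0+[0,0,.12],q0,4,p0,q0)
print("carry");p,q=plan(p1+[0,0,.02],q1,10,p,q)
```

```text
0.06 [0.5627 0.0565 0.1052]
0.02 [0.5823 0.0526 0.0705]
0.001 [0.5917 0.0508 0.0541]
lift
{'x': 0.1, 'z': -30.0} 
{'x': 0.1, 'z': -30.0} 
{'x': 0.1, 'z': -30.0} 
{'x': 0.1, 'z': -30.0} 
carry
{'x': -1.3, 'y': -24.5, 'z': -0.4, 'ax': 0.5, 'ay': 3.0, 'az': -2.0} 
{'x': -0.4, 'y': -24.6, 'z': -0.2, 'ax': 0.5, 'ay': 3.0, 'az': -2.0} 
{'x': 0.4, 'y': -24.6, 'ax': 0.5, 'ay': 3.0, 'az': -2.0} 
{'x': 1.3, 'y': -24.5, 'z': 0.3, 'ax': 0.5, 'ay': 3.0, 'az': -2.0} 
{'x': 2.1, 'y': -24.5, 'z': 0.6, 'ax': 0.5, 'ay': 3.0, 'az': -2.0} 
{'x': 2.9, 'y': -24.4, 'z': 0.9, 'ax': 0.5, 'ay': 3.0, 'az': -2.0} 
{'x': 3.6, 'y': -24.3, 'z': 1.3, 'ax': 0.5, 'ay': 3.0, 'az': -2.0} 
{'x': 4.4, 'y': -24.1, 'z': 1.7, 'ax': 0.5, 'ay': 3.0, 'az': -2.0} 
{'x': 5.1, 'y': -23.9, 'z': 2.2, 'ax': 0.5, 'ay': 3.0, 'az': -2.0} 
{'x': 5.8, 'y': -23.7, 'z': 2.7, 'ax': 0.5, 'ay': 3.0, 'az': -2.0}
```

{"fn": "apply_moves", "kwargs": {"rows": [{"x": 0, "y": 0, "z": -30, "ax": 0, "ay": 0, "az": 0, "gripper": 1}, {"x": 0, "y": 0, "z": -30, "ax": 0, "ay": 0, "az": 0, "gripper": 1}, {"x": 0, "y": 0, "z": -30, "ax": 0, "ay": 0, "az": 0, "gripper": 1}, {"x": 0, "y": 0, "z": -30, "ax": 0, "ay": 0, "az": 0, "gripper": 1}, {"x": -1, "y": -24.5, "z": 0, "ax": 0.5, "ay": 3, "az": -2, "gripper": 1}]}}

```text
clock: 17.53
position: [0.4592, -0.1426, 0.1254]
ee_rot: [0.966, -0.257, 0.03, 0.004]
ft_force: [1.8, -0.2, -2.3]
grip_width: 0.19
grasp_force: 108.4
```

{"fn": "apply_moves", "kwargs": {"rows": [{"x": -0.5, "y": -24.5, "z": 0, "ax": 0.5, "ay": 3, "az": -2, "gripper": 1}, {"x": 0.5, "y": -24.5, "z": 0, "ax": 0.5, "ay": 3, "az": -2, "gripper": 1}, {"x": 1, "y": -24.5, "z": 0, "ax": 0.5, "ay": 3, "az": -2, "gripper": 1}, {"x": 2, "y": -24.5, "z": 0.5, "ax": 0.5, "ay": 3, "az": -2, "gripper": 1}, {"x": 3, "y": -24.5, "z": 1, "ax": 0.5, "ay": 3, "az": -2, "gripper": 1}]}}

```text
clock: 17.95
position: [0.5155, -0.0283, 0.1223]
ee_rot: [0.973, -0.165, 0.159, 0.018]
ft_force: [0.8, -1.0, -3.6]
grip_width: 0.19
grasp_force: 108.3
```

{"fn": "apply_moves", "kwargs": {"rows": [{"x": 3.5, "y": -24.5, "z": 1.5, "ax": 0.5, "ay": 3, "az": -2, "gripper": 1}, {"x": 4.5, "y": -24, "z": 1.5, "ax": 0.5, "ay": 3, "az": -2, "gripper": 1}, {"x": 5, "y": -24, "z": 2, "ax": 0.5, "ay": 3, "az": -2, "gripper": 1}, {"x": 6, "y": -23.5, "z": 2.5, "ax": 0.5, "ay": 3, "az": -2, "gripper": 1}, {"x": 0, "y": 0, "z": 0, "ax": 0, "ay": 0, "az": 0, "gripper": 1}]}}

```text
clock: 18.37
position: [0.5615, 0.0617, 0.123]
ee_rot: [0.961, -0.088, 0.261, 0.029]
ft_force: [0.5, 1.0, -2.9]
grip_width: 0.195
grasp_force: 108.4
```

Run:
```python
from h import *
import pickle
a=camera("scene");b=camera("top");pickle.dump((a,b),open("c6.pkl","wb"))
for _ in range(2): camera("top")
o=get_obs();p=np.array(o["position"]);q=R.from_quat(o["ee_rot"]);print(o["clock"],p,np.round(o["joint_pos"],2),o["grip_width"],o["ft_force"])
f=p+q.apply(FACE);print("face",f,"axis",q.apply([0,0,-1]))
plan(*strike([.648,.039,.085],-11.3,.05),4)
# head as seen: black blob near projected top-face centre
for n,c in(("scene",a),("top",b)):
    top=proj(c,[p+q.apply(FACE-[0,0,.064])])[0];bot=proj(c,[f])[0];print(n,"pred top face",top,"bottom",bot)
    u,v=map(int,top);w=18;im=c["color"][v-w:v+w,u-w:u+w];h=cv2.cvtColor(im,cv2.COLOR_RGB2HSV)
    m=((h[...,2]<85)&(h[...,1]<70)).astype(np.uint8);k,l,s,ce=cv2.connectedComponentsWithStats(m)
    for i in 1+np.argsort(-s[1:,4])[:2]: print("  blob",s[i],(ce[i]+[u-w,v-w]).round(1))
    print("\n".join("".join("#" if x<60 else "+" if x<85 else "," if x<120 else " " if x<200 else "w" for x in r) for r in h[...,2][::1]))
```

```text
18.5667 [0.56124553 0.05592493 0.12321668] [-0.79 -0.05  0.43  2.21  0.55  0.59 -2.52] 0.1914075954463739 [ 0.33752522  0.50091492 -3.00614812]
face [0.61705184 0.04470078 0.15523252] axis [-0.49242811  0.10516131  0.86397665]
{'x': -2.0, 'y': -0.3, 'z': 6.6, 'ax': 0.1, 'ay': -0.1, 'az': 0.1} 
{'x': -2.0, 'y': -0.3, 'z': 6.6, 'ax': 0.1, 'ay': -0.1, 'az': 0.1} 
{'x': -2.0, 'y': -0.3, 'z': 6.6, 'ax': 0.1, 'ay': -0.1, 'az': 0.1} 
{'x': -2.0, 'y': -0.2, 'z': 6.6, 'ax': 0.1, 'ay': -0.1, 'az': 0.1} 
scene pred top face [216.60425466 196.43543788] bottom [208.00924088 207.37917478]
  blob [  0  14  26  22 353] [211.4 203.7]
  blob [33 22  3 14 29] [232.4 207.3]
                     ,,,       ,,  ,
,,                 ,,,,,       ,   ,
,,,,              ,,,,,,       ,   ,
,,,,,            ,,,,,,,       ,,,,,
,,,,,           ,,,,,,,,      ,,,,,,
,,,,,          ,,,,,,,,,       ,,,,,
,,,,,        ,,,,,,,,,,,      ,,,,,,
,,,,,       ,,,,,,,,,,,,      ,,,,,,
,,,,,      ,,,,,,,,,,,,,,     ,,,,,,
,,,,,     ,,,,,,,,,,,,,,,,, ,,,,,,, 
,,,,,,   ,,,,,,,,,,,,,,,  ,,,,,,,,, 
,,,,,,  ,,,,,,,,,,, ,,,,  ,,,,
[... 1688 characters left out ...]
wwww,++++################,wwwwwwww
,wwwww+++++###############, wwwwwwww
 wwww ,,+++##############+ wwwwwwwww
wwwww,,,++++############# wwwwwwwwww
 www ,,,,+++############# wwwwwwwwww
wwww ,,,+++++###########,wwwwwwwwwww
wwww,,,,,,,++##########+,,  wwwwwwww
  w ,,,,,,,,+++#######+, ,,,,    www
,,,,,,,,,,,,,+++####+,        ,,,,, 
,,,,,,,,,,,,,+++ wwwww             ,
,,,,,,,,,,,,,+++ wwwww ,+++,        
,,,,,,,,,,,,,+++ wwwww ,,,,,,+++,   
,,,,,,,,,,++++++ wwwww ,,,,,,,,,,,,+
         ,,,,,,, wwwww ,,, ,, ,,,   
+,,,,,,,,,++++,  wwwww ,,,,  ,,,,,,,
+++, ,+,+++++,  wwwwww ,  ,,,,,,,,,,
++++,++++++++   wwwwww   ,,,,,,, ,,,
++#+++++++++  ,, wwwww,  +#,,,,,,,,,
#+++++++++++, ,,wwwww,  ,##+,,,,,,,,
```

The held head matches the prediction in the top view: (197.3,180) seen against (197.0,180.3) predicted. I'll turn 15° about the pin axis to ease joint 7, then approach to about 35 mm above the boss.

```bash
cat >> h.py <<'E'
def strike2(s,boss=(.648,.039,.085),psi=-11.3,tw=-15):
    p,q=strike(boss,psi,s); f=p+q.apply(FACE); q=q*R.from_euler('z',tw,degrees=True); return f-q.apply(FACE),q
def where(boss=(.648,.039,.085),psi=-11.3):
    o=get_obs();p=np.array(o["position"]);q=R.from_quat(o["ee_rot"]);f=p+q.apply(FACE)-boss
    _,q0=strike(boss,psi,0); l=q0.inv().apply(f)*1000
    print("t",o["clock"],"face off uphill/side",l[:2].round(1),"s",-l[2].round(1),"tilt err deg",np.degrees(np.arccos(np.clip(q.apply([0,0,1])@q0.apply([0,0,1]),-1,1))).round(2),"F",np.round(o["ft_force"],1),"along n",(np.array(o["ft_force"])@q0.apply([0,0,-1])).round(1),"j",np.round(o["joint_pos"],2),"grip",o["grip_width"].round(3))
E
python3 - <<'E'
from h import *
where(); plan(*strike2(.035),5)
E
```

```text
Traceback (most recent call last):
  File "h.py", line 42, in where
    print("t",o["clock"],"face off uphill/side",l[:2].round(1),"s",-l[2].round(1),"tilt err deg",np.degrees(np.arccos(np.clip(q.apply([0,0,1])@q0.apply([0,0,1]),-1,1))).round(2),"F",np.round(o["ft_force"],1),"along n",(np.array(o["ft_force"])@q0.apply([0,0,-1])).round(1),"j",np.round(o["joint_pos"],2),"grip",o["grip_width"].round(3))
                                                                                                                                                                                                                                                                                                                      ^^^^^^^^^^^^^^^^^^^^^
AttributeError: 'float' object has no attribute 'round'
```

```bash
sed -i 's/o\["grip_width"\].round(3)/round(float(o["grip_width"]),3)/' h.py
python3 - <<'E'
from h import *
where(); plan(*strike2(.035),5)
E
```

```text
t 18.5667 face off uphill/side [7.9 0.5] s 76.6 tilt err deg 0.44 F [ 0.3  0.5 -3. ] along n -2.7 j [-0.79 -0.05  0.43  2.21  0.55  0.59 -2.52] grip 0.191
{'x': -1.2, 'y': 3.1, 'z': 8.3, 'ax': 0.1, 'az': -2.9} 
{'x': -1.4, 'y': 3.1, 'z': 8.3, 'ax': 0.1, 'az': -2.9} 
{'x': -1.5, 'y': 3.0, 'z': 8.3, 'ax': 0.1, 'az': -2.9} 
{'x': -1.7, 'y': 3.0, 'z': 8.3, 'ax': 0.1, 'az': -2.9} 
{'x': -1.8, 'y': 2.9, 'z': 8.3, 'ax': 0.1, 'az': -2.9}
```

{"fn": "apply_moves", "kwargs": {"newtons": 120, "rows": [{"x": -1, "y": 3, "z": 8, "ax": 0, "ay": 0, "az": -3, "gripper": 1}, {"x": -1.5, "y": 3, "z": 8, "ax": 0, "ay": 0, "az": -3, "gripper": 1}, {"x": -1.5, "y": 3, "z": 8, "ax": 0, "ay": 0, "az": -3, "gripper": 1}, {"x": -1.5, "y": 3, "z": 8, "ax": 0, "ay": 0, "az": -3, "gripper": 1}, {"x": -2, "y": 3, "z": 8, "ax": 0, "ay": 0, "az": -3, "gripper": 1}]}}

```text
clock: 18.98
position: [0.5734, 0.0367, 0.0858]
ee_rot: [0.965, 0.034, 0.253, 0.064]
ft_force: [0.1, 0.8, -2.7]
grip_width: 0.189
grasp_force: 117.3
```

Run:
```python
from h import *
camera("top");where();camera("top");where(); plan(*strike2(.035),1)
```

```text
t 19.0333 face off uphill/side [-0.6  0.8] s 35.0 tilt err deg 0.51 F [ 0.1 -0.9 -3.8] along n -3.4 j [-0.76  0.04  0.48  2.23  0.53  0.46 -2.21] grip 0.189
t 19.0833 face off uphill/side [-0.4  0.8] s 35.6 tilt err deg 0.52 F [-0.6  0.1 -1.8] along n -1.3 j [-0.76  0.04  0.48  2.23  0.53  0.46 -2.22] grip 0.187
{'x': 0.6, 'y': -1.1, 'z': 0.6, 'ax': 0.5, 'az': 0.4}
```

First tap: a fast stroke to about 8 mm on my scale, then a reading and a retreat.

{"fn": "apply_moves", "kwargs": {"rows": [{"x": 0.5, "y": -0.5, "z": 8, "ax": 0.5, "ay": 0, "az": 0, "gripper": 1}, {"x": 0, "y": 0, "z": 19, "ax": 0, "ay": 0, "az": 0, "gripper": 1}]}}

```text
clock: 19.25
position: [0.5879, 0.0361, 0.0647]
ee_rot: [0.965, 0.034, 0.255, 0.058]
ft_force: [-6.1, 0.7, 5.4]
grip_width: 0.191
grasp_force: 119.2
```

Run:
```python
from h import *
where()
```

```text
t 19.25 face off uphill/side [ 2.4 -2. ] s 11.0 tilt err deg 0.38 F [-6.1  0.7  5.4] along n 7.7 j [-0.74  0.11  0.49  2.22  0.47  0.38 -2.17] grip 0.191
```

{"fn": "apply_moves", "kwargs": {"rows": [{"x": 0, "y": 0, "z": -25, "ax": 0, "ay": 0, "az": 0, "gripper": 1}, {"x": 0, "y": 0, "z": 0, "ax": 0, "ay": 0, "az": 0, "gripper": 1}]}}

```text
clock: 19.42
position: [0.5738, 0.0373, 0.0839]
ee_rot: [0.965, 0.034, 0.252, 0.061]
ft_force: [1.1, 0.1, -1.7]
grip_width: 0.189
grasp_force: 117.8
```

Run:
```python
from h import *
where();camera("top");where()
```

```text
t 19.4167 face off uphill/side [-0.2 -0.6] s 34.2 tilt err deg 0.09 F [ 1.1  0.1 -1.7] along n -2.0 j [-0.77  0.04  0.49  2.23  0.51  0.46 -2.2 ] grip 0.189
t 19.4667 face off uphill/side [ 1.  -1.7] s 34.8 tilt err deg 0.19 F [ 1.2  1.8 -1.9] along n -2.1 j [-0.77  0.04  0.49  2.23  0.51  0.45 -2.2 ] grip 0.186
```

The pin resisted with about 10 N, so it is moving. Second tap goes deeper, with a gentler final speed.

{"fn": "apply_moves", "kwargs": {"rows": [{"x": 0, "y": 0, "z": 10, "ax": 0, "ay": 0, "az": 0, "gripper": 1}, {"x": 0, "y": 1, "z": 12, "ax": 0, "ay": 0, "az": 0, "gripper": 1}, {"x": 0, "y": 0, "z": 10, "ax": 0, "ay": 0, "az": 0, "gripper": 1}]}}

```text
clock: 19.72
position: [0.5909, 0.0347, 0.0574]
ee_rot: [0.965, 0.034, 0.254, 0.058]
ft_force: [-11.5, 9.4, 8.6]
grip_width: 0.189
grasp_force: 120.5
```

Run:
```python
from h import *
where()
```

```text
t 19.7167 face off uphill/side [ 1.6 -1.3] s 3.0 tilt err deg 0.33 F [-11.5   9.4   8.6] along n 14.0 j [-0.74  0.14  0.49  2.21  0.46  0.36 -2.16] grip 0.189
```

{"fn": "apply_moves", "kwargs": {"rows": [{"x": 0, "y": 0, "z": -20, "ax": 0, "ay": 0, "az": 0, "gripper": 1}, {"x": 0, "y": 0, "z": 0, "ax": 0, "ay": 0, "az": 0, "gripper": 1}]}}

```text
clock: 19.88
position: [0.5808, 0.0363, 0.0756]
ee_rot: [0.965, 0.034, 0.254, 0.058]
ft_force: [1.2, -0.5, -1.2]
grip_width: 0.189
grasp_force: 118.6
```

Run:
```python
from h import *
where();camera("top");where()
```

```text
t 19.8833 face off uphill/side [ 1.8 -0.9] s 23.9 tilt err deg 0.28 F [ 1.2 -0.5 -1.2] along n -1.7 j [-0.76  0.07  0.5   2.22  0.49  0.42 -2.18] grip 0.189
t 19.9333 face off uphill/side [ 2.2 -1.5] s 23.7 tilt err deg 0.39 F [ 0.7  1.1 -2.3] along n -2.2 j [-0.76  0.07  0.5   2.22  0.49  0.42 -2.18] grip 0.19
```

{"fn": "apply_moves", "kwargs": {"rows": [{"x": -1, "y": 0.5, "z": 8, "ax": 0, "ay": 0, "az": 0, "gripper": 1}, {"x": 0, "y": 0, "z": 8, "ax": 0, "ay": 0, "az": 0, "gripper": 1}, {"x": 0, "y": 0, "z": 7, "ax": 0, "ay": 0, "az": 0, "gripper": 1}]}}

```text
clock: 20.18
position: [0.5907, 0.0334, 0.0525]
ee_rot: [0.965, 0.035, 0.253, 0.059]
ft_force: [-25.3, 2.6, 11.3]
grip_width: 0.183
grasp_force: 123.0
```

Run:
```python
from h import *
where()
```

```text
t 20.1833 face off uphill/side [-0.9 -0.2] s -1.5 tilt err deg 0.16 F [-25.3   2.6  11.3] along n 22.4 j [-0.74  0.15  0.5   2.22  0.45  0.35 -2.15] grip 0.183
```

{"fn": "apply_moves", "kwargs": {"rows": [{"x": 0, "y": 0, "z": -20, "ax": 0, "ay": 0, "az": 0, "gripper": 1}, {"x": 0, "y": 0, "z": 0, "ax": 0, "ay": 0, "az": 0, "gripper": 1}]}}

```text
clock: 20.35
position: [0.5811, 0.0351, 0.0709]
ee_rot: [0.965, 0.035, 0.253, 0.059]
ft_force: [0.3, 0.0, -1.8]
grip_width: 0.193
grasp_force: 119.9
```

Run:
```python
from h import *
where();camera("top");where()
```

```text
t 20.35 face off uphill/side [-0.2  0. ] s 19.4 tilt err deg 0.15 F [ 0.3  0.  -1.8] along n -1.7 j [-0.76  0.08  0.5   2.23  0.49  0.41 -2.18] grip 0.193
t 20.4 face off uphill/side [ 0.2 -0.5] s 19.2 tilt err deg 0.25 F [ 0.5  0.7 -1.9] along n -1.8 j [-0.76  0.09  0.5   2.23  0.49  0.41 -2.18] grip 0.189
```

{"fn": "apply_moves", "kwargs": {"rows": [{"x": 0, "y": 0, "z": -35, "ax": 0, "ay": 0, "az": 0, "gripper": 1}, {"x": -20, "y": 30, "z": -15, "ax": 0, "ay": 0, "az": 0, "gripper": 1}, {"x": -25, "y": 30, "z": -10, "ax": 0, "ay": 0, "az": 0, "gripper": 1}, {"x": -25, "y": 30, "z": 0, "ax": 0, "ay": 0, "az": 0, "gripper": 1}, {"x": 0, "y": 0, "z": 0, "ax": 0, "ay": 0, "az": 0, "gripper": 1}]}}

```text
clock: 20.82
position: [0.4908, -0.0597, 0.0988]
ee_rot: [0.965, 0.032, 0.252, 0.059]
ft_force: [-0.3, -0.8, -3.2]
grip_width: 0.185
grasp_force: 119.6
```

Run:
```python
from h import *
import pickle
a0,b0=pickle.load(open("c0.pkl","rb"))
a=camera("scene");b=camera("top");pickle.dump((a,b),open("c7.pkl","wb"));where()
o=get_obs();p=np.array(o["position"]);q=R.from_quat(o["ee_rot"])
for n,c in(("scene",a),("top",b)): print(n,"pred top/bottom face",proj(c,[p+q.apply(FACE-[0,0,.064]),p+q.apply(FACE)]).round(1).tolist())
def show(c,x0,x1,y0,y1):
    h=cv2.cvtColor(c["color"],cv2.COLOR_RGB2HSV)[y0:y1,x0:x1]
    return ["".join("b" if s>75 and 10<hh<35 else "#" if v<85 else "+" if v<130 else "," if v<190 else "." for hh,s,v in r) for r in h]
for l,r in zip(show(a0,190,222,214,248),show(a,190,222,214,248)):print(l,"|",r)
print()
for l,r in zip(show(b0,198,226,156,188),show(b,198,226,156,188)):print(l,"|",r)
```

```text
t 20.9167 face off uphill/side [-43.8 106.4] s 78.8 tilt err deg 0.23 F [ 0.7  1.  -1.7] along n -1.7 j [-0.69 -0.27  0.57  2.41  0.61  0.52 -2.06] grip 0.192
scene pred top/bottom face [[268.0, 190.3], [256.4, 201.1]]
top pred top/bottom face [[233.9, 206.4], [238.1, 196.7]]
,,,,,,,,............,,,,,,,,,,,, | ++++,,,,,...........,++++++++,++
,,,,,,,..............,,,,,,,,,,, | +++,,,,.............,,+++,,+++,+
,,,,,.................,,,,b,,,,, | ++,,,,...............,,+,,b,,+++
,,,,..................,,.bbb,,,, | +,,,..................,,bbbb,+++
,,......................bbbbb,,, | ,,,.....................bbbbb,++
,........................bbbbb,, | ,.......................bbbbbb,+
.........................bbbbbb, | ............b............bbbbbb,
........b.,,..............bbbbb, | ........b.................bbbbbb
........b.,,...............bbbbb | ........b....b.............bbbbb
........bbb,bb..............bbbb | ........bb..bb.............bbbbb
........bbbbb...............bbbb | ........bbbbb...............bbbb
.............................bbb | ..........b..................bbb
.......
[... 2709 characters left out ...]
...bbbbbb | ......................bbbbbb
......................bbbbb, | ......................bbbbb,
.........bb...........+bbbb+ | .........bb...........+bbbb+
........bbbbb.........+++++, | ........bbbbb.........+++++,
.......bb..bb........,+++++, | .......bb..bb........,+++++,
,.......b..bb........,+++++, | ,.......b..bb........,++++++
........bbbbb........,+++++, | ........bbbbb........,++++++
.........bbb.........++++++, | .........bbb.........++++++,
+++,.................+++++,, | +++,.................+++++,,
,++++++,,............++++++, | ,++++++,,............++++++,
,,,,,++++++,,........#####+, | ,,,,,++++++,,........#####+,
,,,,,,,,,,,+++++,,..,++##++, | ,,,,,,,,,,,++++++,..,++##++,
```

The upper boss now looks like the lower one in both views. One more firm tap will confirm the solid stop.

Run:
```python
from h import *
p,q=plan(*strike2(.045),4);plan(*strike2(.018),2,p,q)
```

```text
{'x': 17.6, 'y': -22.8, 'z': 8.5, 'az': 0.1} 
{'x': 17.5, 'y': -22.9, 'z': 8.5, 'az': 0.1} 
{'x': 17.5, 'y': -22.9, 'z': 8.5, 'az': 0.1} 
{'x': 17.5, 'y': -22.9, 'z': 8.4, 'az': 0.1} 
{'z': 13.5} 
{'z': 13.5}
```

{"fn": "apply_moves", "kwargs": {"rows": [{"x": 17.5, "y": -23, "z": 8, "ax": 0, "ay": 0, "az": 0, "gripper": 1}, {"x": 17.5, "y": -23, "z": 8, "ax": 0, "ay": 0, "az": 0, "gripper": 1}, {"x": 17.5, "y": -23, "z": 9, "ax": 0, "ay": 0, "az": 0, "gripper": 1}, {"x": 17.5, "y": -22.5, "z": 9, "ax": 0, "ay": 0, "az": 0, "gripper": 1}, {"x": 0, "y": 0, "z": 25, "ax": 0, "ay": 0, "az": 0, "gripper": 1}]}}

```text
clock: 21.33
position: [0.5857, 0.0455, 0.0743]
ee_rot: [0.964, 0.039, 0.257, 0.056]
ft_force: [0.2, 2.9, -1.7]
grip_width: 0.193
grasp_force: 119.7
```

Run:
```python
from h import *
camera("top");where();camera("top");where()
```

```text
t 21.3833 face off uphill/side [-0.7 -7.1] s 16.5 tilt err deg 0.32 F [-2.5 -0.9 -5.1] along n -3.2 j [-0.79  0.1   0.52  2.22  0.48  0.4  -2.18] grip 0.184
t 21.4333 face off uphill/side [-2.1 -4.1] s 17.2 tilt err deg 0.05 F [-1.3 -0.6 -3. ] along n -2.0 j [-0.79  0.09  0.52  2.22  0.48  0.41 -2.18] grip 0.189
```

{"fn": "apply_moves", "kwargs": {"rows": [{"x": 1, "y": 2, "z": 0, "ax": 0, "ay": 0, "az": 0, "gripper": 1}, {"x": 0, "y": 0, "z": 6, "ax": 0, "ay": 0, "az": 0, "gripper": 1}, {"x": 0, "y": 0, "z": 7, "ax": 0, "ay": 0, "az": 0, "gripper": 1}, {"x": 0, "y": 0, "z": 7.5, "ax": 0, "ay": 0, "az": 0, "gripper": 1}]}}

```text
clock: 21.77
position: [0.5923, 0.0334, 0.0549]
ee_rot: [0.965, 0.035, 0.254, 0.058]
ft_force: [0.1, 0.0, -2.7]
grip_width: 0.19
grasp_force: 119.5
```

Run:
```python
from h import *
where();camera("top");where()
```

```text
t 21.7667 face off uphill/side [ 1.7 -0.5] s -0.0 tilt err deg 0.31 F [ 0.1  0.  -2.7] along n -2.3 j [-0.76  0.15  0.52  2.21  0.44  0.35 -2.14] grip 0.19
t 21.8167 face off uphill/side [ 1.2 -0.4] s -1.0 tilt err deg 0.26 F [-2.2  0.7 -0.2] along n 1.0 j [-0.76  0.15  0.52  2.21  0.44  0.35 -2.14] grip 0.189
```

{"fn": "apply_moves", "kwargs": {"rows": [{"x": 0, "y": 0, "z": -16, "ax": 0, "ay": 0, "az": 0, "gripper": 1}, {"x": 0, "y": 0, "z": 0, "ax": 0, "ay": 0, "az": 0, "gripper": 1}, {"x": 0, "y": 0, "z": 8, "ax": 0, "ay": 0, "az": 0, "gripper": 1}, {"x": 0, "y": 0, "z": 10.5, "ax": 0, "ay": 0, "az": 0, "gripper": 1}]}}

```text
clock: 22.15
position: [0.5936, 0.0336, 0.0526]
ee_rot: [0.965, 0.036, 0.254, 0.058]
ft_force: [-29.6, 3.2, 13.5]
grip_width: 0.189
grasp_force: 124.2
```

Run:
```python
from h import *
where();camera("top");where();camera("top");where()
```

```text
t 22.15 face off uphill/side [ 1.6 -0.9] s -2.6 tilt err deg 0.35 F [-29.6   3.2  13.5] along n 26.5 j [-0.76  0.15  0.52  2.21  0.44  0.35 -2.14] grip 0.189
t 22.2 face off uphill/side [ 0.5 -0.6] s -4.3 tilt err deg 0.23 F [-5.9  0.4  5.1] along n 7.3 j [-0.76  0.16  0.52  2.21  0.43  0.34 -2.13] grip 0.188
t 22.25 face off uphill/side [ 0.5 -0.5] s -3.9 tilt err deg 0.2 F [-4.9  2.2  0.8] along n 3.3 j [-0.76  0.16  0.52  2.21  0.44  0.34 -2.14] grip 0.19
```

{"fn": "apply_moves", "kwargs": {"rows": [{"x": 0, "y": 0, "z": -25, "ax": 0, "ay": 0, "az": 0, "gripper": 1}, {"x": 0, "y": 0, "z": -25, "ax": 0, "ay": 0, "az": 0, "gripper": 1}, {"x": 0, "y": 0, "z": 0, "ax": 0, "ay": 0, "az": 0, "gripper": 1}]}}

```text
clock: 22.5
position: [0.5689, 0.0385, 0.098]
ee_rot: [0.965, 0.035, 0.255, 0.058]
ft_force: [1.9, 0.2, -2.5]
grip_width: 0.188
grasp_force: 121.2
```

Run:
```python
from h import *
import pickle
camera("scene");a=camera("scene");b=camera("top");pickle.dump((a,b),open("c8.pkl","wb"));where()
o=get_obs();p8=np.array(o["position"]);q8=R.from_quat(o["ee_rot"])
p6=np.array([.56124553,.05592493,.12321668]);q6=strike((.648,.039,.085),-11.3,0)[1]
for n,P,Q in(("c6",p6,q6),("c8",p8,q8)):
    A,B=pickle.load(open(n+".pkl","rb"))
    for m,c in(("scene",A),("top",B)):
        t,bt,g=proj(c,[P+Q.apply(FACE-[0,0,.064]),P+Q.apply(FACE),P+Q.apply([0,0,-.031])]);u,v=map(int,t.round())
        h=cv2.cvtColor(c["color"],cv2.COLOR_RGB2HSV)[v-17:v+18,u-17:u+18];M=((h[...,2]<(60 if m=="top" else 85))&(h[...,1]<90)).astype(np.uint8)
        M=cv2.morphologyEx(M,cv2.MORPH_OPEN,np.ones((4,4)));k,l,s,ce=cv2.connectedComponentsWithStats(M)
        i=1+np.argmax(s[1:,4]) if k>1 else 0
        print(n,m,"pred top",t.round(1),"bot",bt.round(1),"seen blob",s[i][4],(ce[i]+[u-17,v-17]).round(1),"box",s[i][:4]+[u-17,v-17,0,0])
```

```text
t 22.65 face off uphill/side [ 0.7 -0.4] s 46.7 tilt err deg 0.23 F [ 0.9 -0.4 -3. ] along n -3.1 j [-0.82  0.    0.53  2.24  0.52  0.48 -2.2 ] grip 0.192
c6 scene pred top [216.8 196.2] bot [208.1 207.3] seen blob 304 [213.7 204.2] box [200 194  25  20]
c6 top pred top [197.4 180.2] bot [203.7 171.9] seen blob 165 [197.8 180.8] box [191 174  14  15]
c8 scene pred top [214.4 204.5] bot [206.  214.8] seen blob 278 [216.9 207.7] box [208 199  19  19]
c8 top pred top [199.7 178.7] bot [205.7 170.7] seen blob 155 [201.3 182. ] box [195 176  14  13]
```

Run:
```python
from h import *
import pickle
from scipy.optimize import least_squares
A,B=pickle.load(open("c7.pkl","rb"))
c=B;t=np.array([233.9,206.4]);u,v=234,206
h=cv2.cvtColor(c["color"],cv2.COLOR_RGB2HSV)[v-17:v+18,u-17:u+18];M=cv2.morphologyEx(((h[...,2]<60)&(h[...,1]<90)).astype(np.uint8),cv2.MORPH_OPEN,np.ones((4,4)))
k,l,s,ce=cv2.connectedComponentsWithStats(M);i=1+np.argmax(s[1:,4]);print("c7 top seen",s[i][4],(ce[i]+[u-17,v-17]).round(1),"pred",t)
o=get_obs();p=np.array(o["position"]);q=R.from_quat(o["ee_rot"]);_,B8=pickle.load(open("c8.pkl","rb"))
for d in(0,2,4,6,8,10):
    for sg in(1,):
        r=R.from_euler('y',sg*d,degrees=True);piv=np.array([0,0,-.031]);x=piv+r.apply(FACE-[0,0,.064]-piv)
        print(d,proj(B8,[p+q.apply(x)])[0].round(1), "face->",(piv+r.apply(FACE-piv)).round(4))
# upper vs lower boss: mean brightness/centroid of grey pin disc from unobstructed c7
```

```text
c7 top seen 53 [239.  206.3] pred [233.9 206.4]
0 [199.7 178.7] face-> [0.0653 0.0005 0.001 ]
2 [199.6 179.4] face-> [ 0.0664  0.0005 -0.0013]
4 [199.4 180.1] face-> [ 0.0674  0.0005 -0.0036]
6 [199.3 180.9] face-> [ 0.0683  0.0005 -0.006 ]
8 [199.2 181.6] face-> [ 0.0691  0.0005 -0.0084]
10 [199.  182.4] face-> [ 0.0699  0.0005 -0.0108]
```

The face slipped about 7° in the grip under roughly 27 N blows, well above the pin's 7 to 9 N resistance. The contact depths agree with a solid stop and the pin looks flush like its neighbour, so I take it as home. Next I'll put the mallet down upright where it stood.

Run:
```python
from h import *
q1=down(-25)*R.from_euler('y',-7,degrees=True)
tgt=lambda z:np.array([.446,-.165,z])-q1.apply([0,0,-.031])
p,q=plan(tgt(.15),q1,9)
print("down");plan(tgt(.036),q1,5,p,q)
print(tgt(.15),tgt(.033))
```

```text
{'x': -13.1, 'y': 22.0, 'z': -7.1, 'ax': 0.2, 'ay': -4.1, 'az': 3.2} 
{'x': -12.3, 'y': 22.7, 'z': -6.3, 'ax': 0.2, 'ay': -4.1, 'az': 3.2} 
{'x': -11.4, 'y': 23.3, 'z': -5.5, 'ax': 0.2, 'ay': -4.1, 'az': 3.2} 
{'x': -10.5, 'y': 23.9, 'z': -4.8, 'ax': 0.2, 'ay': -4.1, 'az': 3.2} 
{'x': -9.5, 'y': 24.4, 'z': -4.2, 'ax': 0.2, 'ay': -4.1, 'az': 3.2} 
{'x': -8.4, 'y': 24.9, 'z': -3.6, 'ax': 0.2, 'ay': -4.1, 'az': 3.2} 
{'x': -7.3, 'y': 25.3, 'z': -3.2, 'ax': 0.2, 'ay': -4.1, 'az': 3.2} 
{'x': -6.0, 'y': 25.7, 'z': -2.8, 'ax': 0.2, 'ay': -4.1, 'az': 3.2} 
{'x': -4.8, 'y': 26.0, 'z': -2.5, 'ax': 0.2, 'ay': -4.1, 'az': 3.2} 
down
{'x': 2.8, 'z': 22.6} 
{'x': 2.8, 'z': 22.6} 
{'x': 2.8, 'z': 22.6} 
{'x': 2.8, 'z': 22.6} 
{'x': 2.8, 'z': 22.6} 
[ 0.44257601 -0.16340337  0.11923107] [ 0.44257601 -0.16340337  0.00223107]
```

{"fn": "apply_moves", "kwargs": {"rows": [{"x": 0, "y": 0, "z": -20, "ax": 0, "ay": 0, "az": 0, "gripper": 1}, {"x": -13, "y": 22, "z": -5, "ax": 0.2, "ay": -4.1, "az": 3.2, "gripper": 1}, {"x": -12.5, "y": 22.5, "z": -5, "ax": 0.2, "ay": -4.1, "az": 3.2, "gripper": 1}, {"x": -11.5, "y": 23.5, "z": -5, "ax": 0.2, "ay": -4.1, "az": 3.2, "gripper": 1}, {"x": -10.5, "y": 24, "z": -5, "ax": 0.2, "ay": -4.1, "az": 3.2, "gripper": 1}]}}

```text
clock: 23.07
position: [0.5033, -0.0509, 0.1197]
ee_rot: [0.99, -0.08, 0.116, 0.028]
ft_force: [0.8, -0.2, -2.6]
grip_width: 0.191
grasp_force: 120.8
```

{"fn": "apply_moves", "kwargs": {"rows": [{"x": -9.5, "y": 24.5, "z": -4, "ax": 0.2, "ay": -4.1, "az": 3.2, "gripper": 1}, {"x": -8.5, "y": 25, "z": -3, "ax": 0.2, "ay": -4.1, "az": 3.2, "gripper": 1}, {"x": -7, "y": 25.5, "z": -3, "ax": 0.2, "ay": -4.1, "az": 3.2, "gripper": 1}, {"x": -6, "y": 25.5, "z": -3, "ax": 0.2, "ay": -4.1, "az": 3.2, "gripper": 1}, {"x": -5, "y": 26, "z": -2, "ax": 0.2, "ay": -4.1, "az": 3.2, "gripper": 1}]}}

```text
clock: 23.48
position: [0.434, -0.1633, 0.1324]
ee_rot: [0.974, -0.219, -0.057, -0.012]
ft_force: [0.6, -0.6, -3.1]
grip_width: 0.19
grasp_force: 120.8
```

Run:
```python
from h import *
import pickle
camera("scene");a=camera("scene");b=camera("top");pickle.dump((a,b),open("c9.pkl","wb"))
o=get_obs();P=np.array(o["position"]);Q=R.from_quat(o["ee_rot"]);print(o["clock"],P,Q.as_matrix().round(3).tolist(),np.round(o["joint_pos"],2))
r=R.from_euler('y',7,degrees=True);piv=np.array([0,0,-.031])
print("pred top/bot",proj(b,[P+Q.apply(piv+r.apply(FACE-[0,0,.064]-piv)),P+Q.apply(piv+r.apply(FACE-piv))]).round(1).tolist())
h=cv2.cvtColor(b["color"],cv2.COLOR_RGB2HSV)[195:240,265:320];print("\n".join("".join("w" if s>80 and v>100 and hh<25 else "#" if v<50 else "+" if v<72 else "." for hh,s,v in x) for x in h))
q1=down(-25)*R.from_euler('y',-7,degrees=True);plan(np.array([.446,-.165,.036])-q1.apply(piv),q1,5)
# whether the pin is flush: upper boss patch now
h=cv2.cvtColor(b["color"],cv2.COLOR_RGB2HSV)[162:185,204:216,2];print(h)
```

```text
23.6333 [ 0.43352032 -0.16531931  0.13153106] [[0.896, -0.43, -0.106], [-0.428, -0.903, 0.043], [-0.114, 0.007, -0.993]] [-0.54  0.18  0.91  1.92 -0.15  1.23 -1.59]
pred top/bot [[291.1, 215.9], [290.1, 217.1]]
.......................................................
.......................................................
.......................................................
.......................................................
.......................................................
.......................................................
.......................................................
.......................................................
.......................................................
.......................................................
.......................................................
...++..................................................
.......................................................
.......................................................
.......................................................
.++..............................................
[... 2449 characters left out ...]
242 242 242 243 243 243 242 242 242]
 [ 98 215 244 242 242 242 242 243 242 242 241 241]
 [192 247 243 242 242 243 242 243 242 242 241 242]
 [214 245 243 242 242 243 243 243 242 242 242 242]
 [229 243 242 242 242 242 243 243 242 242 241 242]
 [242 242 243 244 244 244 243 243 242 241 242 242]
 [242 244 247 251 252 249 246 244 242 241 241 242]
 [243 239 218 234 231 224 242 247 243 241 242 242]
 [246 236 236 242 242 238 216 220 244 242 242 242]
 [229 223 236 213 209 235 236 230 245 242 242 242]
 [246 238 235 212 199 228 232 224 245 242 242 242]
 [244 238 241 239 236 241 240 238 244 242 242 243]
 [244 247 231 215 231 233 237 247 243 242 242 243]
 [252 252 253 253 253 251 248 245 243 242 243 244]]
```

The upper and lower bosses now show the same pin and ring pattern, so the pin is flush. Lowering the mallet.

{"fn": "apply_moves", "kwargs": {"rows": [{"x": 4, "y": -1, "z": 28, "ax": 0, "ay": 0, "az": 0, "gripper": 1}, {"x": 4, "y": -1, "z": 28, "ax": 0, "ay": 0, "az": 0, "gripper": 1}, {"x": 4, "y": -1, "z": 28, "ax": 0, "ay": 0, "az": 0, "gripper": 1}, {"x": 4, "y": -1, "z": 20, "ax": 0, "ay": 0, "az": 0, "gripper": 1}, {"x": 2, "y": 0, "z": 8, "ax": 0, "ay": 0, "az": 0, "gripper": 1}]}}

```text
clock: 24.05
position: [0.4385, -0.1599, 0.0161]
ee_rot: [0.974, -0.217, -0.058, -0.011]
ft_force: [-0.6, 1.2, -2.7]
grip_width: 0.186
grasp_force: 120.8
```

{"fn": "apply_moves", "kwargs": {"rows": [{"x": 0, "y": 0, "z": 5, "ax": 0, "ay": 0, "az": 0, "gripper": 1}, {"x": 0, "y": 0, "z": 3, "ax": 0, "ay": 0, "az": 0, "gripper": 1}, {"x": 0, "y": 0, "z": 0, "ax": 0, "ay": 0, "az": 0, "gripper": 1}]}}

```text
clock: 24.3
position: [0.4394, -0.1606, 0.0118]
ee_rot: [0.974, -0.218, -0.056, -0.011]
ft_force: [-0.3, -0.1, -3.0]
grip_width: 0.192
grasp_force: 120.8
```

{"fn": "apply_moves", "kwargs": {"rows": [{"x": 0, "y": 0, "z": 4, "ax": 0, "ay": 0, "az": 0, "gripper": 1}, {"x": 0, "y": 0, "z": 2, "ax": 0, "ay": 0, "az": 0, "gripper": 1}, {"x": 0, "y": 0, "z": 0, "ax": 0, "ay": 0, "az": 0, "gripper": 1}]}}

```text
clock: 24.55
position: [0.4387, -0.1602, 0.0058]
ee_rot: [0.974, -0.218, -0.056, -0.012]
ft_force: [-0.8, -0.6, -1.2]
grip_width: 0.192
grasp_force: 120.8
```

{"fn": "apply_moves", "kwargs": {"rows": [{"x": 0, "y": 0, "z": 2, "ax": 0, "ay": 0, "az": 0, "gripper": 1}, {"x": 0, "y": 0, "z": 0, "ax": 0, "ay": 0, "az": 0, "gripper": 1}]}}

```text
clock: 24.72
position: [0.4383, -0.1602, 0.0037]
ee_rot: [0.974, -0.218, -0.056, -0.011]
ft_force: [-0.3, 0.3, -2.5]
grip_width: 0.191
grasp_force: 120.8
```

{"fn": "apply_moves", "kwargs": {"rows": [{"x": 0, "y": 0, "z": 2, "ax": 0, "ay": 0, "az": 0, "gripper": 1}, {"x": 0, "y": 0, "z": 0, "ax": 0, "ay": 0, "az": 0, "gripper": 1}]}}

```text
clock: 24.88
position: [0.4379, -0.1601, 0.0015]
ee_rot: [0.974, -0.218, -0.056, -0.011]
ft_force: [-0.1, -0.7, -2.3]
grip_width: 0.188
grasp_force: 120.8
```

{"fn": "apply_moves", "kwargs": {"rows": [{"x": 0, "y": 0, "z": 2, "ax": 0, "ay": 0, "az": 0, "gripper": 1}, {"x": 0, "y": 0, "z": 0, "ax": 0, "ay": 0, "az": 0, "gripper": 1}]}}

```text
clock: 25.05
position: [0.4379, -0.1602, -0.0004]
ee_rot: [0.974, -0.218, -0.056, -0.011]
ft_force: [1.1, 1.0, -1.9]
grip_width: 0.189
grasp_force: 121.0
```

{"fn": "apply_moves", "kwargs": {"rows": [{"x": 0, "y": 0, "z": 2, "ax": 0, "ay": 0, "az": 0, "gripper": 1}, {"x": 0, "y": 0, "z": 0, "ax": 0, "ay": 0, "az": 0, "gripper": 1}]}}

```text
clock: 25.22
position: [0.4376, -0.16, -0.0013]
ee_rot: [0.974, -0.218, -0.056, -0.012]
ft_force: [-8.5, 4.6, 21.3]
grip_width: 0.188
grasp_force: 124.7
```

Contact. I'll ease off 1 mm and release.

{"fn": "apply_moves", "kwargs": {"newtons": 20, "rows": [{"x": 0, "y": 0, "z": -1, "ax": 0, "ay": 0, "az": 0, "gripper": 1}, {"x": 0, "y": 0, "z": 0, "ax": 0, "ay": 0, "az": 0, "gripper": 0.75}, {"x": 0, "y": 0, "z": 0, "ax": 0, "ay": 0, "az": 0, "gripper": 0.65}, {"x": 0, "y": 0, "z": 0, "ax": 0, "ay": 0, "az": 0, "gripper": 0.5}, {"x": 0, "y": 0, "z": 0, "ax": 0, "ay": 0, "az": 0, "gripper": 0.4}]}}

```text
clock: 25.63
position: [0.4377, -0.16, -0.0014]
ee_rot: [0.974, -0.218, -0.056, -0.011]
ft_force: [0.3, -0.2, -0.3]
grip_width: 0.6
grasp_force: 0.0
```

{"fn": "apply_moves", "kwargs": {"rows": [{"x": 0, "y": 0, "z": -10, "ax": 0, "ay": 0, "az": 0, "gripper": 0.4}, {"x": 0, "y": 0, "z": -25, "ax": 0, "ay": 0, "az": 0, "gripper": 0.4}, {"x": 0, "y": 0, "z": -35, "ax": 0, "ay": 0, "az": 0, "gripper": 0.4}, {"x": 0, "y": 0, "z": -35, "ax": 0, "ay": 0, "az": 0, "gripper": 0.4}, {"x": -30, "y": 0, "z": -25, "ax": 0, "ay": 0, "az": 0, "gripper": 0.4}]}}

```text
clock: 26.05
position: [0.4281, -0.1556, 0.1335]
ee_rot: [0.974, -0.218, -0.054, -0.009]
ft_force: [-0.3, 1.0, 3.2]
grip_width: 0.599
grasp_force: 0.0
```

{"fn": "apply_moves", "kwargs": {"rows": [{"x": -35, "y": -15, "z": -10, "ax": 0, "ay": 0, "az": 0, "gripper": 0.4}, {"x": -30, "y": -25, "z": 0, "ax": 0, "ay": 0, "az": 0, "gripper": 0.4}, {"x": 0, "y": 0, "z": 0, "ax": 0, "ay": 0, "az": 0, "gripper": 0.4}]}}

```text
clock: 26.3
position: [0.386, -0.0888, 0.1481]
ee_rot: [0.975, -0.217, -0.055, -0.014]
ft_force: [0.6, 0.6, 0.2]
grip_width: 0.598
grasp_force: 0.0
```

```bash
python3 look.py
python3 - <<'E'
from h import *
import pickle
a0,b0=pickle.load(open("c0.pkl","rb"));a,b=pickle.load(open("c5.pkl","rb"))
d=np.abs(b["color"].astype(int)-b0["color"]).max(2)>45
n,l,s,ce=cv2.connectedComponentsWithStats(d.astype(np.uint8))
print([(x[:5].tolist()) for x in s[1:] if x[4]>25])
h=cv2.cvtColor(b["color"],cv2.COLOR_RGB2HSV)[195:225,270:305];print("\n".join("".join("w" if s>80 and v>100 and hh<25 else "#" if v<82 and s<40 else "." for hh,s,v in x) for x in h))
E
```

```text
26.4 [ 0.38762294 -0.09222593  0.14742485] [-0.73 -0.1   0.86  2.06  0.04  1.26 -1.9 ] 0.602105662350366
[[ 0.9   -0.423 -0.102]
 [-0.421 -0.906  0.049]
 [-0.113 -0.001 -0.994]]
wood 0.026 28 [ 0.4726 -0.1834] 172.9 end [ 0.4589 -0.1817] L 0.024 w 0.0117 head [ 0.5919 -0.1982] grip [ 0.5274 -0.1902]
wood 0.043 28 [ 0.4721 -0.1828] 172.9 end [ 0.4587 -0.1811] L 0.0236 w 0.0115 head [ 0.5916 -0.1976] grip [ 0.5271 -0.1896]
[[191, 199, 115, 185, 7131], [200, 227, 13, 13, 130], [189, 266, 27, 6, 63], [330, 272, 55, 2, 68], [171, 333, 15, 21, 36], [209, 348, 38, 36, 732], [170, 367, 10, 17, 58], [504, 378, 8, 6, 26]]
...................................
...................................
...................................
...................................
...................................
...................................
...................................
.....#.............................
...................................
...................................
...................................
...................................
...................................
...................................
...................................
........#######....................
..........#...#######..............
......#################............
............###########............
......##################...........
......##################...........
......####.##############..........
..........##############...........
......##.###############...........
..........##############...........
........#.##############...........
........#...###########............
........#.....########.............
........#....ww..####..............
.............wwww.#................
```

Run:
```python
from h import *
import pickle
C=[pickle.load(open(f"c{i}.pkl","rb")) for i in(0,2,4,5)]
for k,(a,b) in zip("0 2 4 5".split(),C):
    for n,c,box in(("top",b,(192,220,222,248)),("scene",a,(250,268,290,300))):
        h=cv2.cvtColor(c["color"],cv2.COLOR_RGB2HSV)[box[1]:box[3],box[0]:box[2]].astype(int)
        m=((h[...,0]>15)&(h[...,0]<38)&(h[...,1]>35)&(h[...,2]>90)).astype(np.uint8);q,l,s,ce=cv2.connectedComponentsWithStats(m)
        if q>1:
            i=1+np.argmax(s[1:,4]);print(k,n,s[i],(ce[i]+box[:2]).round(2),h[...,2][l==i].mean().round())
```

```text
0 top [17  7  6  8 11] [212.09 229.82] 150.0
0 scene [  6   7  32  25 291] [269.06 288.91] 160.0
2 top [ 7  9  9  8 24] [202.83 231.96] 210.0
2 scene [  1   0  39  32 640] [271.76 283.93] 137.0
4 top [  0   0  25  21 425] [203.38 228.4 ] 193.0
4 scene [  0   0  32  32 493] [262.87 282.93] 145.0
5 top [  8   6  14  14 151] [206.21 232.7 ] 210.0
5 scene [  4   3  26  29 414] [267.   283.32] 174.0
```

{"fn": "apply_moves", "kwargs": {"rows": [{"x": 0, "y": 30, "z": -30, "ax": 0, "ay": 0, "az": 0, "gripper": 0.4}, {"x": -10, "y": 30, "z": -30, "ax": 0, "ay": 0, "az": 0, "gripper": 0.4}, {"x": -10, "y": 35, "z": -20, "ax": 0, "ay": 0, "az": 0, "gripper": 0.4}, {"x": -10, "y": 40, "z": 0, "ax": 0, "ay": 0, "az": 0, "gripper": 0.4}, {"x": 0, "y": 40, "z": 0, "ax": 0, "ay": 0, "az": 0, "gripper": 0.4}]}}

```text
clock: 26.82
position: [0.2938, -0.2436, 0.2289]
ee_rot: [0.974, -0.219, -0.056, -0.012]
ft_force: [1.2, -0.7, -0.1]
grip_width: 0.601
grasp_force: 0.0
```

{"fn": "apply_moves", "kwargs": {"rows": [{"x": 0, "y": 40, "z": 0, "ax": 0, "ay": 0, "az": 0, "gripper": 0.4}, {"x": 0, "y": 40, "z": 0, "ax": 0, "ay": 0, "az": 0, "gripper": 0.4}, {"x": 0, "y": 40, "z": 0, "ax": 0, "ay": 0, "az": 0, "gripper": 0.4}, {"x": 0, "y": 0, "z": 0, "ax": 0, "ay": 0, "az": 0, "gripper": 0.4}]}}

```text
clock: 27.15
position: [0.2387, -0.3573, 0.2283]
ee_rot: [0.973, -0.225, -0.056, -0.011]
ft_force: [-0.9, 0.5, -0.4]
grip_width: 0.601
grasp_force: 0.0
```

```bash
python3 look.py
python3 - <<'E'
from h import *
import pickle
a0,b0=pickle.load(open("c0.pkl","rb"));a,b=pickle.load(open("c5.pkl","rb"))
for nm,c0,c,u,v,w in(("rim top",b0,b,206.5,233,11),("rim scene",a0,a,268,283,13),("follower top",b0,b,185,173,16),("small2 top",b0,b,267,173,18),("small3 top",b0,b,360,238,18),("padlock-ish top",b0,b,286,140,10),("stand top",b0,b,214,172,20)):
    u,v=int(u),int(v);T=c0["color"][v-w:v+w,u-w:u+w];S=c["color"][v-w-8:v+w+8,u-w-8:u+w+8]
    r=cv2.matchTemplate(S,T,cv2.TM_CCOEFF_NORMED);_,mx,_,loc=cv2.minMaxLoc(r);print(nm,round(mx,3),"shift px",loc[0]-8,loc[1]-8)
E
```

```text
27.25 [ 0.24281245 -0.35163771  0.22833716] [-0.57 -0.37  1.19  1.9   0.36  1.51 -1.49] 0.5990120194124002
[[ 0.896 -0.431 -0.105]
 [-0.428 -0.902  0.047]
 [-0.115  0.003 -0.993]]
wood 0.026 258 [ 0.4296 -0.1589] 154.6 end [ 0.3777 -0.1343] L 0.1171 w 0.0202 head [ 0.4988 -0.1917] grip [ 0.4401 -0.1639]
wood 0.043 258 [ 0.4297 -0.1587] 154.6 end [ 0.3786 -0.1344] L 0.1155 w 0.0199 head [ 0.4997 -0.1918] grip [ 0.4409 -0.164 ]
rim top 1.0 shift px 0 0
rim scene 1.0 shift px 0 0
follower top 1.0 shift px 0 0
small2 top 0.999 shift px 0 0
small3 top 0.996 shift px 0 0
padlock-ish top 1.0 shift px 0 0
stand top 0.996 shift px 0 0
```

Run:
```python
from h import *
import pickle
a0,b0=pickle.load(open("c0.pkl","rb"));a,b=pickle.load(open("c5.pkl","rb"))
for nm,c,c0,U,L in(("top",b,b0,(209.8,165.5),(207.9,180.5)),("scene",a,a0,(200.7,222.9),(212.6,239.4))):
    ref=cv2.getRectSubPix(c["color"],(11,11),L).astype(np.float32)
    for t,cc in(("before",c0),("after",c)):
        best=(-1,)
        for dx in np.arange(-1.5,1.6,.1):
            for dy in np.arange(-1.5,1.6,.1):
                k=cv2.matchTemplate(cv2.getRectSubPix(cc["color"],(11,11),(U[0]+dx,U[1]+dy)).astype(np.float32),ref,cv2.TM_CCOEFF_NORMED)[0,0]
                if k>best[0]:best=(k,U[0]+dx,U[1]+dy)
        print(nm,t,"lower-boss template on upper:",np.round(best,2),"delta",np.round(np.array(best[1:])-L,2))
m=np.array([.648,.039,.087]);n=np.array([-.4903,.098,.866])
for nm,c in(("top",b),("scene",a)): print(nm,"px per mm of pin",(proj(c,[m+n*.004,m])[0]-proj(c,[m+n*.004,m])[1]).round(2)/4)
```

```text
top before lower-boss template on upper: [  0.64 209.6  165.9 ] delta [  1.7 -14.6]
top after lower-boss template on upper: [  0.72 209.6  165.8 ] delta [  1.7 -14.7]
scene before lower-boss template on upper: [  0.82 200.3  223.1 ] delta [-12.3 -16.3]
scene after lower-boss template on upper: [  0.93 200.2  223.2 ] delta [-12.4 -16.2]
top px per mm of pin [-0.0825  0.11  ]
scene px per mm of pin [ 0.11   -0.1375]
```

```bash
python3 -c "
from workcell import *
print(hand_in())"
```

```text
the job is handed in; nothing more can be done
None
```

The spring pin is tapped in, most likely home, and the mallet stands upright on the bench clear of the stand; I handed in at 27 s of 38 s. I judged "home" from about 27 N blows against a solid stop (the cameras can't resolve the last 1–2 mm). The last taps were up to about 7° off square after the head slipped in the grip. My first grasp knocked the mallet over, and a bench touch with the fingertips reached 88 N. The rim cylinder and brass follower had not moved; I couldn't confirm the padlock.

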